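# Gauge the feed tube of a pin hopper

### The arm

A 6-joint arm with a two-finger parallel gripper is mounted at the origin on the work surface. World frame = base frame: x ahead of the robot, y to its left, z up, the work surface at z = 0. Lengths are in m, angles in rad, forces in N, time in s.
With the tool pointing down it reaches from about 0.35 to 0.975 m from the base axis. Payload 4.9 kg.
Tool frame: the origin (TCP) lies on the front face of the gripper's body, between the roots of the fingers; the fingertips stand 73 mm ahead of it and the grasp point (between the pads) lies 54 mm ahead of it; z points along the fingers, y is the line along which they close (so a half turn about z gives the same grasp; the last joint's range is limited). The gripper opens to 85 mm and grips with 20 to 120 N. Pads are 22 mm wide; open, the fingers measure 114 mm over their backs; the gripper's body (76 mm by 85 mm) begins 54 mm behind the grasp point. The pads swing forward as they close: fully open they stand 13 mm farther back than shut.
Start: joints at [1.118, 0.053, 1.613, -0, 1.476, -0.119], TCP at [0.205, 0.59, 0.304] pointing down, gripper open.
Joint ranges: [-3.01, 3.01], [-1.01, 2.22], [0.06, 2.58], [-1.02, 4.17], [0.09, 2.62], [-3.14, 3.14]. Speed limits (rad/s): [2.57, 2.57, 3.14, 3.14, 3.14, 3.14].

### API

Orientations are given as a rotation vector (axis times angle).
In Python, from station import status, imaging, order gives the robot as it stands.
- The arm moves only by the tool arm_command, never from a script. Its argument "increments" is a list of rows, each an object with "slide": the shift along the tool's x, y, z in m, a list of three; "spin": the turn about the tool's z in degrees; "gripper": the opening, from -1 (shut) to 1 (fully open). In form: [{"slide": [x, y, z], "spin": spin, "gripper": gripper}, ...]. A call has 1 to 8 rows; each row is the pose to reach, as a shift and turn from the pose commanded when the call began, along the tool's axes at that moment; what a row does not reach only later rows make up. A row lasts 1/12 s, in which the tool goes at most 41.7 mm and 7.16 degrees, less where a joint would pass 70% of its speed; a pose out of reach is approached as far as the arm can. A call with a gripper value outside its range is refused whole. The fingers move at their own pace and stop on an object; "newtons" is the grip in N (left out, the last holds). Time passes only in rows, so rows that repeat a pose let the fingers close. It gives the time, the measured TCP pose, the force, the opening and the grip force at its end, in the units of the state.
- status.get_obs(): the state, without advancing time (a new reading comes with each control period).
- imaging.get_image(name): name is "scene" or "side" or "wrist"; returns a dict with "frame" (384x512x3 uint8, red, green, blue), "vfov" (degrees; the focal length in pixels is half the picture's height over the tangent of half this angle, whatever the lens; pixels are square), "cx", "cy" (the principal point, pixels), "view" (4x4, takes a point from world to camera coordinates); the wrist camera has in their place "mount" (4x4, takes a point from camera to tool coordinates, whose origin is the TCP and whose axes are the flange's). Camera axes: x right, y up, looking along -z (the intrinsics and any distortion apply to the point x, -y, -z); pixel columns grow to the right and rows downward; lengths in m; the calibration is good to about 2 mm. The wrist camera is an equidistant fisheye: a pixel r from the principal point sees the ray r / f radians off the axis. A picture is of the moment at which its call begins: read the wrist's pose just before it. There is no depth.
- order.finish_job(): hands the job in; it is judged then, once.
The state is a dict: "t": time; "q": joint angles; "dq": joint speeds; "effort": joint torques, N m; "tool_pos": TCP position; "tool_rot": TCP orientation; "contact_force": force on the tool from outside, world axes, zero at the start; "wrist_torque": the same for the moment, N m; "opening": finger opening in m; "grip_force": force on a finger pad.
Only numpy, scipy, OpenCV 4.12 (cv2) and the standard library are available. Lean on these libraries where they do the work, as an engineer would, in place of code of your own. Each camera call takes 0.05 s, during which the arm holds its last target. There are 200 camera calls.

### The job

Close the hinged lid of the pin hopper, then take the gauge rod from its stand and push its thin end down the slanting guide tube until the collar stops on the tube's mouth. Draw it fully out again and present it for reading: finish while still holding it in the gripper, rod level, at least 20 cm above the tabletop, touching nothing else, with the lid still closed. Do not drop the gauge, and leave the brick, carton, green ring and wrench where they are.

Things in the scene. Friction and masses are not known exactly. Their poses are not given: they have to be found in the camera images.
- hopper: Grey sheet-steel box, open on top, 160 (x) x 130 (y) x 90 mm high, wall 4 mm, fixed; brass pins on its floor. Origin: centre of its underside; z up. Its near edge (own -x side) carries the lid's hinge; the guide tube runs along its own +y side. Turned by at most 0.35 rad.
- lid (a joint): Lid angle in rad: 0 closed flat on the hopper, growing as its far end rises; starts at 0.7 to 1.3. Stiff hinge (0.4 N m friction): the lid stays where it is left. Grey steel plate 165 x 134 x 6 mm, 0.3 kg, no handle, a small lip under the free end. Open, its upper face looks to the robot and up: close it by pushing that face near the free end, away from the robot and down.
- lid_hinge (a point): Point on the lid's hinge line, middle of the hopper's near top edge, 90.5 mm above the surface. The line runs along the hopper's y axis. Axes are the lid's: x from the hinge to the free end along the plate's underside, z out of its upper face.
- lid_edge (a point): Middle of the lid's free end, on its upper face: 165 mm from the hinge along the lid's x axis and 6 mm above the underside. Same axes as lid_hinge.
- guide_tube: Steel tube fixed on the hopper's +y side, 110 mm from its centre line; outer diameter 24, bore 14, length 105 mm, empty. Origin: centre of its mouth, 45 mm ahead of the hopper's centre (hopper's +x), 130 mm above the surface. Its z axis is the bore's axis, out of the mouth: 45 degrees up, leaning to the hopper's +x (away from the robot); the tube runs from the origin along -z.
- gauge: Loose gauge, 0.14 kg: steel rod 10 mm thick, 85 mm long, tapered tip; collar 26 mm across, 8 mm thick; square aluminium handle 16 x 16 x 90 mm. Origin: on the axis at the collar's stop face. x axis from tip to handle: tip -85, collar 0 to 8, handle 8 to 98 mm. Starts level in the stand, 55 mm up, tip to the robot. Fully in, x axis and origin lie on the tube's z axis and origin.
- gauge_tip (a point): The gauge's tip, on its axis, 85 mm from the collar's stop face. Axes as gauge.
- gauge_grip (a point): Point on the gauge's axis 45 mm behind the collar's stop face, at the middle of the free part of the handle between collar and rear fork: a good place to grasp (16 mm wide, across the gauge's y). Axes as gauge.
- stand: Fixed wooden stand: base 200 x 70 x 12 mm with two open-topped forks, 40 mm wide and 10 mm thick, at x = -60 mm (under the thin rod) and x = +85 mm (under the handle). Origin: underside, below the gauge's collar stop face; same yaw as the gauge. The forks' tops stand 3 mm above the gauge's axis: the gauge lifts straight up out of them.
- brick: Bystander, loose: red brick 90 x 200 x 56 mm high; origin centre of underside.
- carton: Bystander, loose: small cardboard carton 90 x 60 x 45 mm high; origin centre of underside.
- cap_ring: Bystander, loose: green plastic ring, 90 mm outer diameter, 18 mm high; origin centre of underside.
- wrench: Bystander, loose: flat steel wrench about 180 mm long lying along its x axis; less than 15 mm high.
Things that resemble listed ones, but are neither listed nor needed, are in the scene too. What is shaped like the gauge but orange or purple is not meant.

How it is judged:
By the outcome, as a careful person would: the job done as asked, in the order asked, and still so for the second after the job is handed in, while the arm keeps its last pose, push and grip.
It also fails if it takes over 72 s, if anything falls off the work surface, if the arm or the gripper's body presses on something with over 40 N, if the wrist force passes 120 N, or if a joint passes its speed limit or range.

## Working session

There is one attempt and no reset: what is moved stays moved. The work goes in short steps, Python scripts to look and compute and a tool call to move; the robot and the scene stay as the last step left them, time stands still between calls to the robot, and variables do not carry over. Pictures are saved under pics/ and viewed, at most 10 in all, crops included, and the job is handed in when it is done.

Besides the shell and the picture viewer there is one more tool, called by a JSON object that holds its "fn" and its "kwargs", one argument or row to a line. arm_command: Moves the arm, as the interface text tells. Its arguments: {"type":"object","properties":{"increments":{"type":"array","items":{"type":"object","properties":{"slide":{"type":"array","items":{"type":"number"}},"spin":{"type":"number"},"gripper":{"type":"number"}}}},"newtons":{"type":"number"}},"required":["increments"]}

```bash
ls; mkdir -p pics; cat > h.py <<'E'
import numpy as np,cv2
from scipy.spatial.transform import Rotation as R
from station import status,imaging,order
def grab(n):
    o=status.get_obs(); im=imaging.get_image(n); im['obs']=o; return im
def save(im,f): cv2.imwrite(f,im['frame'][:,:,::-1])
E
python3 - <<'E'
from h import *
import pickle
o=status.get_obs();print(o)
d={}
for n in('scene','side','wrist'):
    im=grab(n);d[n]=im
    print(n,{k:v for k,v in im.items() if k not in('frame','obs')})
pickle.dump(d,open('d0.pkl','wb'))
save(d['scene'],'pics/scene0.png');save(d['side'],'pics/side0.png');save(d['wrist'],'pics/wrist0.png')
E
```

```text
pics
{'t': 0.0, 'q': array([ 1.11801501e+00,  5.33816771e-02,  1.61427498e+00, -1.30838065e-06,
        1.47600362e+00, -1.19020051e-01]), 'dq': array([-9.22883808e-04,  2.06526620e-03, -2.73886767e-04, -8.90371925e-06,
        1.29752044e-03,  4.38050072e-04]), 'effort': array([-1.57846298e-03, -3.93694746e+01, -3.70169842e+01, -3.12824031e-04,
        7.54898036e-03, -2.77726642e-08]), 'tool_pos': array([0.20455534, 0.5900835 , 0.30265884]), 'tool_rot': array([-0.52174384, -3.09737347,  0.00311597]), 'contact_force': array([-0.1117419 , -0.43546749,  0.01026567]), 'wrist_torque': array([-0.01883514,  0.01342278, -0.00875683]), 'grip_force': 0.0, 'opening': 0.08494913891772406}
scene {'vfov': 51.50352652763029, 'cx': 251.10028581640418, 'cy': 187.18961823254247, 'view': array([[-0.05707961,  0.9982687 ,  0.01419572,  0.1098413 ],
       [-0.85872624, -0.05634358,  0.50932765,  0.37822364],
       [ 0.50924569,  0.01688199,  0.86045559, -1.45835877],
       [ 0.        ,  0.        ,  0.        ,  1.        ]])}
side {'vfov': 51.62895870675517, 'cx': 256.5970689069003, 'cy': 189.97544038826135, 'view': array([[ 0.99369913, -0.11192668, -0.00586994, -0.52567349],
       [ 0.07015488,  0.58029137,  0.81138167, -0.0795165 ],
       [-0.08740898, -0.80668107,  0.58448724, -1.1462168 ],
       [ 0.        ,  0.        ,  0.        ,  1.        ]])}
wrist {'vfov': 65.70646984690485, 'cx': 258.59072712863383, 'cy': 193.21471672766086, 'mount': array([[-4.05213124e-04,  9.57329536e-01,  2.88998261e-01,
         7.28013148e-02],
       [ 9.99998891e-01, -2.62373012e-05,  1.48904155e-03,
        -1.61560221e-04],
       [ 1.43308599e-03,  2.88998544e-01, -9.57328464e-01,
        -6.98601657e-02],
       [ 0.00000000e+00,  0.00000000e+00,  0.00000000e+00,
         1.00000000e+00]])}
```

View pics/scene0.png

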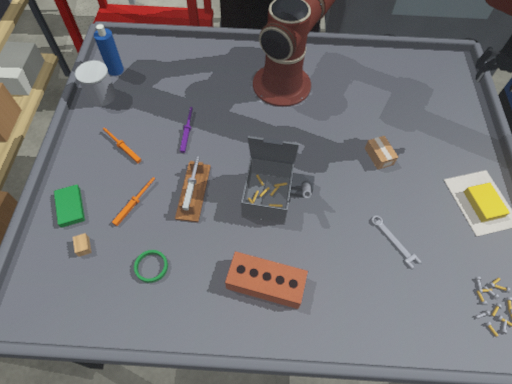

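View pics/side0.png

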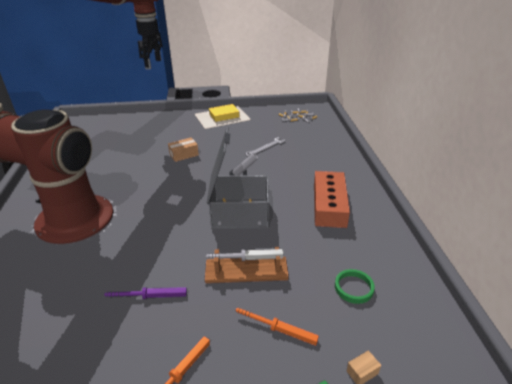

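The scene picture shows the lid open at (273,150), the hopper at (268,190) and the tube mouth at (307,188). There are four candidate gauges: steel and aluminium in the stand (191,185), purple (187,130), orange (122,145) and orange (134,200). The one in the stand fits the description, so I'll confirm it in a crop.

```bash
python3 - <<'E'
from h import *
import pickle
d=pickle.load(open('d0.pkl','rb'))
a=cv2.resize(d['scene']['frame'][130:230,165:325],None,fx=5,fy=5,interpolation=cv2.INTER_CUBIC)[:,:,::-1]
b=cv2.resize(d['side']['frame'][120:285,195:300],None,fx=4,fy=4,interpolation=cv2.INTER_CUBIC)[:,:,::-1]
cv2.imwrite('pics/c1.png',a);cv2.imwrite('pics/c2.png',cv2.resize(d['side']['frame'][120:290,190:310],None,fx=3.5,fy=3.5,interpolation=cv2.INTER_CUBIC)[:,:,::-1])
E
```

```text
(no output)
```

View pics/c1.png

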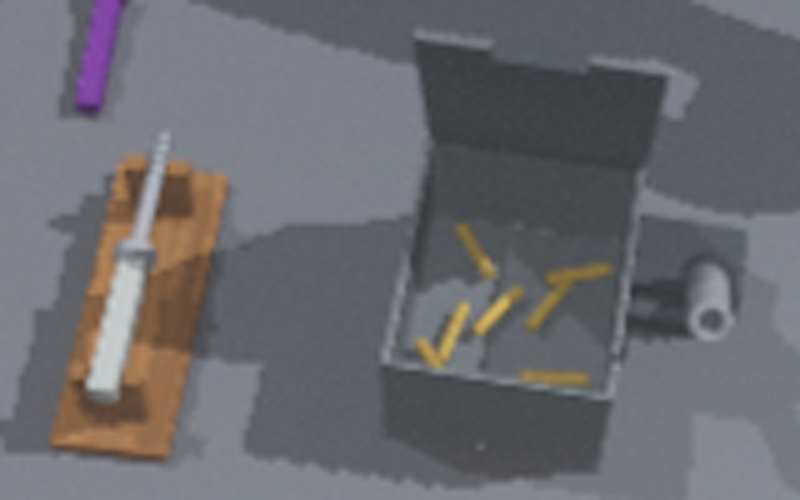

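View pics/c2.png

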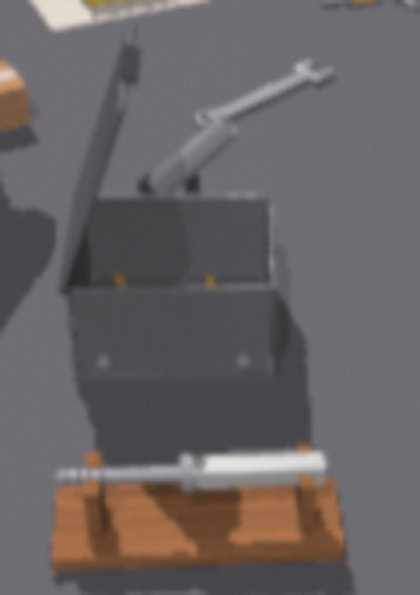

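The two crops confirm the meant gauge: bare steel rod with an aluminium handle, in the stand. In the scene crop its tip is at (164,132), its collar at (137,245) and its handle end at (103,395). The hopper's top corners are at (385,362), (612,398), (430,147) and (638,172), and the tube mouth is at (712,318).

```bash
cat >> h.py <<'E'
def ray(im,p):
    p=np.asarray(p,float);h=im['frame'].shape[0];f=h/2/np.tan(np.radians(im['vfov'])/2)
    x,y=(p[0]-im['cx'])/f,(p[1]-im['cy'])/f
    if 'mount' in im:
        r=np.hypot(x,y);s=np.sin(r)/r if r>1e-9 else 1
        dc=np.array([x*s,-y*s,-np.cos(r)]);T=np.eye(4)
        T[:3,:3]=R.from_rotvec(im['obs']['tool_rot']).as_matrix();T[:3,3]=im['obs']['tool_pos']
        T=T@im['mount']
    else:
        dc=np.array([x,-y,-1]);T=np.linalg.inv(im['view'])
    return T[:3,3],T[:3,:3]@dc
def onz(im,p,z):
    o,d=ray(im,p);return o+d*(z-o[2])/d[2]
def tri(*rs):
    A=0;b=0
    for o,d in rs:
        d=d/np.linalg.norm(d);P=np.eye(3)-np.outer(d,d);A=A+P;b=b+P@o
    return np.linalg.solve(A,b)
def proj(im,X):
    h=im['frame'].shape[0];f=h/2/np.tan(np.radians(im['vfov'])/2)
    if 'mount' in im:
        T=np.eye(4);T[:3,:3]=R.from_rotvec(im['obs']['tool_rot']).as_matrix();T[:3,3]=im['obs']['tool_pos']
        V=np.linalg.inv(T@im['mount'])
    else: V=im['view']
    c=V[:3,:3]@X+V[:3,3];v=np.array([c[0],-c[1]]);z=-c[2]
    if 'mount' in im: r=np.linalg.norm(v);v=v/r*np.arctan2(r,z)
    else: v=v/z
    return np.array([im['cx'],im['cy']])+f*v
E
cat > m1.py <<'E'
from h import *
import pickle
np.set_printoptions(precision=4,suppress=True)
d=pickle.load(open('d0.pkl','rb'));S=d['scene'];D=d['side']
s=lambda u,v:(164.6+u/5,129.6+v/5)
e=lambda u,v:(189.6+u/3.5,119.6+v/3.5)
for n,p,q,z in [('tip',(164,132),(58,476),.055),('collar',(137,246),(186,472),.055),('hend',(103,393),(325,463),.055),('mouth',(712,318),(234,127),.13)]:
    print(n,onz(S,s(*p),z),onz(D,e(*q),z),tri(ray(S,s(*p)),ray(D,e(*q))))
for n,p in [('FL',(385,362)),('FR',(612,398)),('BL',(430,147)),('BR',(638,172))]: print(n,onz(S,s(*p),.09))
for n,p in [('FL',(272,288)),('FR',(270,197)),('BL',(66,290))]: print('side',n,onz(D,e(*p),.09))
print('lid L',tri(ray(S,s(416,36)),ray(D,e(130,60))),'lid R',tri(ray(S,s(667,75)),ray(D,e(130,30))))
E
python3 m1.py
```

```text
tip [ 0.3782 -0.2544  0.055 ] [ 0.3802 -0.2543  0.055 ] [ 0.3797 -0.2545  0.0559]
collar [ 0.4612 -0.26    0.055 ] [ 0.4668 -0.2607  0.055 ] [ 0.4648 -0.2606  0.0569]
hend [ 0.56   -0.2663  0.055 ] [ 0.562  -0.2634  0.055 ] [ 0.5614 -0.2658  0.0575]
mouth [0.5319 0.0697 0.13  ] [0.5365 0.0633 0.13  ] [0.5346 0.0684 0.1291]
FL [ 0.5486 -0.1063  0.09  ]
FR [0.563  0.0197 0.09  ]
BL [ 0.4026 -0.0898  0.09  ]
BR [0.4122 0.0333 0.09  ]
side FL [ 0.5458 -0.1093  0.09  ]
side FR [0.5608 0.014  0.09  ]
side BL [ 0.3906 -0.0931  0.09  ]
lid L [ 0.455  -0.0931  0.2758] lid R [0.4534 0.033  0.2405]
```

```bash
python3 -c "
import cv2;a=cv2.imread('pics/wrist0.png');cv2.imwrite('pics/w0b.png',cv2.resize(a,(760,570)))"
```

```text
(no output)
```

View pics/w0b.png

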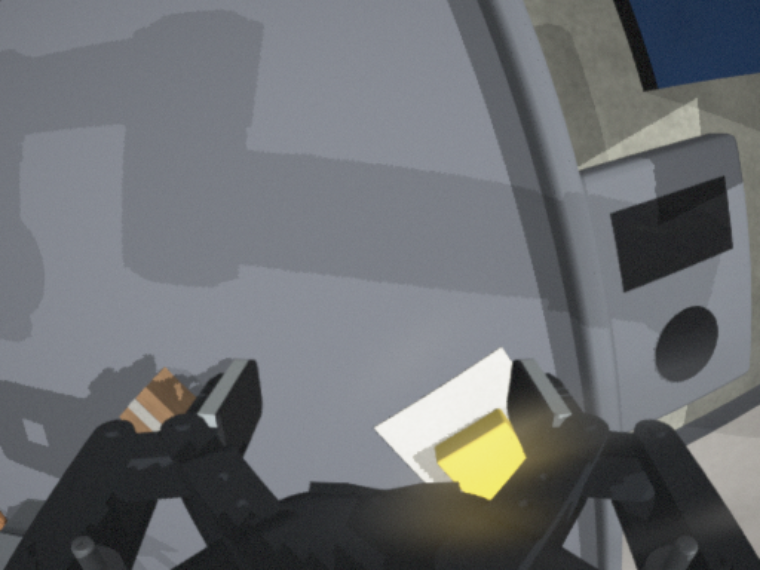

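```bash
cat >> h.py <<'E'
def plan(*tg):
    "world TCP targets (x,y,z,yaw deg of -toolx) -> slide(mm), spin(deg)"
    o=status.get_obs();M=R.from_rotvec(o['tool_rot']).as_matrix()
    y0=np.degrees(np.arctan2(-M[1,0],-M[0,0]))
    print('t %.2f pos'%o['t'],np.round(o['tool_pos'],4),'yaw %.2f tilt %.4f'%(y0,-M[2,2]),'F',np.round(o['contact_force'],1),'op %.4f'%o['opening'])
    for t in tg:
        v=M.T@(np.array(t[:3])-o['tool_pos']);print(np.round(v*1000,1),'spin %.1f'%(-(t[3]-y0)))
E
python3 -c "
from h import *
plan((.36,.25,.31,-6),(.385,-.034,.308,-6))"
```

```text
t 0.15 pos [0.2046 0.5902 0.3029] yaw -19.13 tilt 1.0000 F [-0.2  0.6  0. ] op 0.0850
[-258.3 -270.5   -6.7] spin -13.1
[-374.9 -530.6   -4.3] spin -13.1
```

{"fn": "arm_command", "kwargs": {
  "increments": [
    {"slide": [-0.029,-0.03,-0.001],"spin": -7,"gripper": -1},
    {"slide": [-0.058,-0.06,-0.002],"spin": -13,"gripper": -1},
    {"slide": [-0.087,-0.09,-0.003],"spin": -13,"gripper": -1},
    {"slide": [-0.115,-0.12,-0.004],"spin": -13,"gripper": -1},
    {"slide": [-0.144,-0.15,-0.005],"spin": -13,"gripper": -1},
    {"slide": [-0.172,-0.18,-0.006],"spin": -13,"gripper": -1},
    {"slide": [-0.2,-0.21,-0.006],"spin": -13,"gripper": -1},
    {"slide": [-0.23,-0.24,-0.006],"spin": -13,"gripper": -1}
  ],
  "newtons": 60
}}

```text
t: 0.82
tool_pos: [0.3431, 0.2873, 0.3097]
tool_rot: [0.167, 3.137, 0.0]
contact_force: [1.4, 0.7, -0.1]
opening: -0.0002
grip_force: 0.0
```

```bash
python3 -c "
from h import *
plan((.38,-.034,.31,-6))"
```

```text
t 0.82 pos [0.3431 0.2873 0.3097] yaw -6.08 tilt 1.0000 F [ 1.4  0.7 -0.1] op -0.0002
[-7.070e+01 -3.156e+02 -3.000e-01] spin -0.1
```

{"fn": "arm_command", "kwargs": {
  "increments": [
    {"slide": [-0.009,-0.04,0]},
    {"slide": [-0.018,-0.08,0]},
    {"slide": [-0.027,-0.12,0]},
    {"slide": [-0.036,-0.16,0]},
    {"slide": [-0.045,-0.2,0]},
    {"slide": [-0.054,-0.24,0]},
    {"slide": [-0.063,-0.28,0]},
    {"slide": [-0.071,-0.316,0]}
  ]
}}

```text
validation failed for argument at $.in...
```

```bash
cat > arc.py <<'E'
from h import *
h=np.array([.395,-.030,.0905]);X=np.array([.9945,-.105,0]);Z=np.array([0,0,1.])
def P(th,r=.14):
    de=.006+.011*abs(np.sin(th))
    return h+X*(r*np.cos(th)-de*np.sin(th))+Z*(r*np.sin(th)+de*np.cos(th)+.073)
plan(*[(*P(t),-6) for t in [1.25,1.1,.95,.8,.65,.5,.35,.2,.1,0,-.04]])
E
python3 arc.py; python3 - <<'E'
from h import *
for n in('scene','side'):
    im=grab(n)
    save(im,'pics/%s1.png'%n)
a=cv2.imread('pics/scene1.png')[120:220,230:330];b=cv2.imread('pics/side1.png')[60:220,180:300]
z=np.hstack([cv2.resize(a,(440,440),interpolation=2),cv2.resize(b,(330,440),interpolation=2)]);cv2.imwrite('pics/m1.png',z)
E
```

```text
t 0.82 pos [0.3431 0.2873 0.3097] yaw -6.08 tilt 1.0000 F [ 1.4  0.7 -0.1] op -0.0002
[-113.7 -310.     8.2] spin -0.1
[-134.6 -309.9   14.3] spin -0.1
[-154.5 -309.9   23.6] spin -0.1
[-172.8 -309.9   36.1] spin -0.1
[-189.  -309.9   51.4] spin -0.1
[-202.7 -309.9   69.2] spin -0.1
[-213.4 -309.9   89. ] spin -0.1
[-220.8 -309.9  110.4] spin -0.1
[-223.8 -309.9  125.2] spin -0.1
[-225.2 -309.9  140.2] spin -0.1
[-225.3 -309.9  145.4] spin -0.1
```

View pics/m1.png

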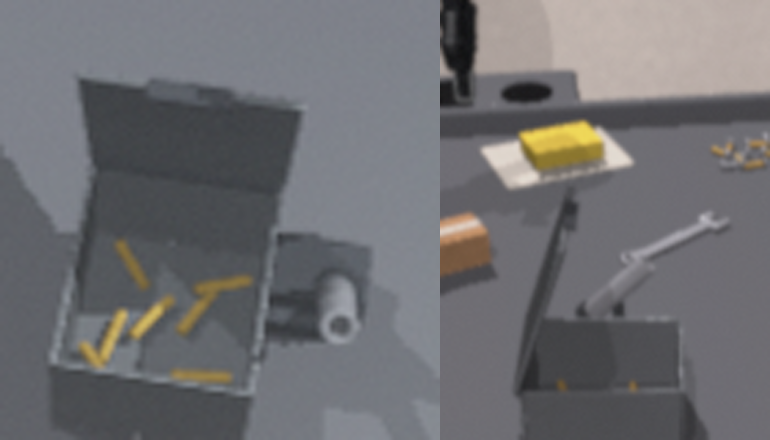

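The lid is clearly still open and the tube mouth is at (340,323) in the crop. The last move was refused because every row needs all its fields, so I'll resend it.

{"fn": "arm_command", "kwargs": {
  "increments": [
    {"slide": [-0.005,-0.04,0],"spin": 0,"gripper": -1},
    {"slide": [-0.01,-0.08,0],"spin": 0,"gripper": -1},
    {"slide": [-0.015,-0.12,0],"spin": 0,"gripper": -1},
    {"slide": [-0.02,-0.16,0],"spin": 0,"gripper": -1},
    {"slide": [-0.03,-0.2,0],"spin": 0,"gripper": -1},
    {"slide": [-0.04,-0.24,0],"spin": 0,"gripper": -1},
    {"slide": [-0.06,-0.275,0],"spin": 0,"gripper": -1},
    {"slide": [-0.07,-0.31,0],"spin": 0,"gripper": -1}
  ]
}}

```text
t: 1.58
tool_pos: [0.38, -0.0284, 0.31]
tool_rot: [0.168, 3.135, 0.0]
contact_force: [1.1, 0.5, -0.2]
opening: 0.0001
grip_force: 0.0
```

```bash
python3 arc.py
```

```text
t 1.58 pos [ 0.38   -0.0284  0.31  ] yaw -6.13 tilt 1.0000 F [ 1.1  0.5 -0.2] op 0.0001
[-43.6   0.    8.5] spin -0.1
[-64.5   0.1  14.7] spin -0.1
[-84.3   0.1  24.1] spin -0.1
[-1.026e+02  1.000e-01  3.660e+01] spin -0.1
[-1.188e+02  1.000e-01  5.190e+01] spin -0.1
[-132.4    0.2   69.7] spin -0.1
[-143.1    0.2   89.6] spin -0.1
[-150.5    0.2  110.9] spin -0.1
[-153.5    0.2  125.7] spin -0.1
[-154.9    0.2  140.8] spin -0.1
[-155.     0.2  145.9] spin -0.1
```

{"fn": "arm_command", "kwargs": {
  "increments": [
    {"slide": [-0.02,0,0.004],"spin": 0,"gripper": -1},
    {"slide": [-0.036,0,0.007],"spin": 0,"gripper": -1},
    {"slide": [-0.05,0,0.01],"spin": 0,"gripper": -1},
    {"slide": [-0.0645,0,0.0145],"spin": 0,"gripper": -1},
    {"slide": [-0.075,0,0.019],"spin": 0,"gripper": -1},
    {"slide": [-0.084,0,0.024],"spin": 0,"gripper": -1},
    {"slide": [-0.094,0,0.03],"spin": 0,"gripper": -1},
    {"slide": [-0.1025,0,0.0365],"spin": 0,"gripper": -1}
  ]
}}

```text
t: 2.25
tool_pos: [0.4817, -0.0371, 0.2725]
tool_rot: [-0.167, -3.135, -0.0]
contact_force: [-1.3, -0.2, 0.7]
opening: -0.0001
grip_force: 0.9
```

{"fn": "arm_command", "kwargs": {
  "increments": [
    {"slide": [-0.008,0,0.007],"spin": 0,"gripper": -1},
    {"slide": [-0.016,0,0.0155],"spin": 0,"gripper": -1},
    {"slide": [-0.023,0,0.024],"spin": 0,"gripper": -1},
    {"slide": [-0.03,0,0.033],"spin": 0,"gripper": -1},
    {"slide": [-0.036,0,0.043],"spin": 0,"gripper": -1},
    {"slide": [-0.041,0,0.053],"spin": 0,"gripper": -1},
    {"slide": [-0.045,0,0.064],"spin": 0,"gripper": -1},
    {"slide": [-0.048,0,0.074],"spin": 0,"gripper": -1}
  ]
}}

```text
t: 2.92
tool_pos: [0.5296, -0.0424, 0.1983]
tool_rot: [0.167, 3.137, 0.001]
contact_force: [-0.1, 0.4, 1.2]
opening: 0.0003
grip_force: 0.6
```

```bash
python3 arc.py|sed -n '1p;9,12p'
```

```text
t 2.92 pos [ 0.5296 -0.0424  0.1983] yaw -6.11 tilt 1.0000 F [-0.1  0.4  1.2] op 0.0003
[-0.4 -1.8 -1.1] spin -0.1
[-3.4 -1.8 13.7] spin -0.1
[-4.8 -1.8 28.8] spin -0.1
[-5.  -1.9 33.9] spin -0.1
```

{"fn": "arm_command", "kwargs": {
  "increments": [
    {"slide": [-0.002,0,0.008],"spin": 0,"gripper": -1},
    {"slide": [-0.003,0,0.015],"spin": 0,"gripper": -1},
    {"slide": [-0.004,0,0.021],"spin": 0,"gripper": -1},
    {"slide": [-0.005,0,0.025],"spin": 0,"gripper": -1},
    {"slide": [-0.005,0,0.0275],"spin": 0,"gripper": -1},
    {"slide": [-0.005,0,0.029],"spin": 0,"gripper": -1}
  ]
}}

```text
t: 3.42
tool_pos: [0.5342, -0.0433, 0.1702]
tool_rot: [-0.168, -3.137, 0.0]
contact_force: [-1.4, 1.0, 0.2]
opening: 0.0001
grip_force: 0.5
```

{"fn": "arm_command", "kwargs": {
  "increments": [
    {"slide": [0,0,0.001],"spin": 0,"gripper": -1},
    {"slide": [0,0,0.001],"spin": 0,"gripper": -1}
  ]
}}

```text
t: 3.58
tool_pos: [0.5343, -0.0433, 0.1695]
tool_rot: [0.168, 3.137, -0.001]
contact_force: [1.1, 1.1, -0.5]
opening: 0.0001
grip_force: 0.0
```

{"fn": "arm_command", "kwargs": {
  "increments": [
    {"slide": [0,0,0.001],"spin": 0,"gripper": -1},
    {"slide": [0,0,0.002],"spin": 0,"gripper": -1}
  ]
}}

```text
t: 3.75
tool_pos: [0.5345, -0.0434, 0.169]
tool_rot: [0.168, 3.137, -0.001]
contact_force: [-5.8, 1.1, 12.1]
opening: -0.0002
grip_force: 6.3
```

{"fn": "arm_command", "kwargs": {
  "increments": [
    {"slide": [0,0,0.001],"spin": 0,"gripper": -1},
    {"slide": [0,0,0.001],"spin": 0,"gripper": -1}
  ]
}}

```text
t: 3.92
tool_pos: [0.5346, -0.0434, 0.169]
tool_rot: [-0.168, -3.137, 0.001]
contact_force: [-6.2, 1.2, 12.8]
opening: -0.0001
grip_force: 6.3
```

{"fn": "arm_command", "kwargs": {
  "increments": [
    {"slide": [0,0,-0.03],"spin": 0,"gripper": -1},
    {"slide": [0,0,-0.07],"spin": 0,"gripper": -1},
    {"slide": [0,-0.03,-0.1],"spin": -1,"gripper": 1},
    {"slide": [0,-0.07,-0.11],"spin": -2.5,"gripper": 1},
    {"slide": [0.01,-0.11,-0.11],"spin": -2.5,"gripper": 1},
    {"slide": [0.02,-0.15,-0.11],"spin": -2.5,"gripper": 1},
    {"slide": [0.03,-0.185,-0.11],"spin": -2.5,"gripper": 1},
    {"slide": [0.04,-0.218,-0.11],"spin": -2.5,"gripper": 1}
  ]
}}

```text
t: 4.58
tool_pos: [0.4702, -0.2577, 0.2769]
tool_rot: [0.1, 3.139, -0.002]
contact_force: [0.7, 0.3, 0.1]
opening: 0.0723
grip_force: 0.0
```

```bash
python3 - <<'E'
from h import *
import pickle
for _ in range(2): status.get_obs()
im=grab('wrist');pickle.dump(im,open('w2.pkl','wb'))
plan((.5095,-.2626,.11,-3.55))
b=im['frame'][:,:,::-1].copy()
for p in [(.3797,-.2545,.0559),(.465,-.2602,.055),(.5095,-.2626,.055),(.5614,-.2658,.055)]:
    q=proj(im,np.array(p));print(q)
cv2.imwrite('pics/w2.png',cv2.resize(b[60:330,130:390],None,fx=2.2,fy=2.2,interpolation=2))
E
```

```text
t 4.63 pos [ 0.4684 -0.2621  0.2768] yaw -3.91 tilt 1.0000 F [-2.3 -3.6  0.2] op 0.0788
[-41.2   3.2 166.8] spin -0.4
[256.94689399  87.88043682]
[256.81474242 173.8530773 ]
[257.32821141 215.2718677 ]
[257.52718612 258.51045448]
```

View pics/w2.png

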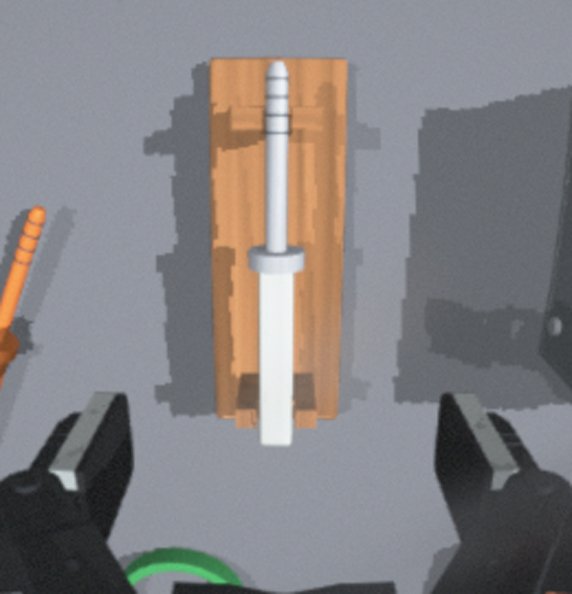

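The wrist view shows the gauge centred between the open fingers: tip at (277,62), collar at (275,258), handle end at (276,444). It matches the triangulated position to about 1 mm, so I'll descend.

{"fn": "arm_command", "kwargs": {
  "increments": [
    {"slide": [-0.01,0.002,0.03],"spin": 0,"gripper": 1},
    {"slide": [-0.02,0.002,0.06],"spin": 0,"gripper": 1},
    {"slide": [-0.03,0.002,0.09],"spin": 0,"gripper": 1},
    {"slide": [-0.041,0.002,0.115],"spin": -0.4,"gripper": 1},
    {"slide": [-0.041,0.002,0.14],"spin": -0.4,"gripper": 1},
    {"slide": [-0.041,0.002,0.155],"spin": -0.4,"gripper": 1},
    {"slide": [-0.041,0.002,0.164],"spin": -0.4,"gripper": 1},
    {"slide": [-0.041,0.002,0.168],"spin": -0.4,"gripper": 1}
  ]
}}

```text
t: 5.3
tool_pos: [0.5116, -0.2557, 0.1066]
tool_rot: [-0.088, -3.138, -0.002]
contact_force: [-0.7, 0.3, 0.7]
opening: 0.0853
grip_force: 0.0
```

```bash
python3 -c "
from h import *
plan((.5095,-.2632,.109,-3.55))"
```

```text
t 5.30 pos [ 0.5116 -0.2557  0.1066] yaw -3.22 tilt 1.0000 F [-0.7  0.3  0.7] op 0.0853
[ 1.6 -7.6 -2.4] spin 0.3
```

{"fn": "arm_command", "kwargs": {
  "increments": [
    {"slide": [0.0015,-0.0075,-0.0025],"spin": 0.3,"gripper": 1},
    {"slide": [0.0015,-0.0075,-0.0025],"spin": 0.3,"gripper": 1}
  ]
}}

```text
t: 5.47
tool_pos: [0.511, -0.2652, 0.1127]
tool_rot: [0.098, 3.138, -0.003]
contact_force: [-0.7, -0.7, 0.4]
opening: 0.0853
grip_force: 0.0
```

```bash
python3 -c "
from h import *
plan((.5095,-.2632,.109,-3.55))"
```

```text
t 5.47 pos [ 0.511  -0.2652  0.1127] yaw -3.56 tilt 1.0000 F [-0.7 -0.7  0.4] op 0.0853
[1.6 1.9 3.7] spin -0.0
```

{"fn": "arm_command", "kwargs": {
  "increments": [
    {"slide": [0.001,0.002,0.0035],"spin": 0,"gripper": 1},
    {"slide": [0.001,0.002,0.0035],"spin": 0,"gripper": 1},
    {"slide": [0.001,0.002,0.0035],"spin": 0,"gripper": 1},
    {"slide": [0.001,0.002,0.0035],"spin": 0,"gripper": 1}
  ]
}}

```text
t: 5.8
tool_pos: [0.5096, -0.2617, 0.1079]
tool_rot: [0.096, 3.139, -0.001]
contact_force: [-0.9, 0.1, 0.9]
opening: 0.0852
grip_force: 0.0
```

```bash
python3 -c "
from h import *
plan((.5095,-.2632,.109,-3.55))"
```

```text
t 5.80 pos [ 0.5096 -0.2617  0.1079] yaw -3.52 tilt 1.0000 F [-0.9  0.1  0.9] op 0.0852
[ 0.  -1.5 -1.1] spin 0.0
```

{"fn": "arm_command", "kwargs": {
  "increments": [
    {"slide": [0,-0.001,-0.001],"spin": 0,"gripper": 0},
    {"slide": [0,-0.001,-0.001],"spin": 0,"gripper": -0.4},
    {"slide": [0,-0.001,-0.001],"spin": 0,"gripper": -1},
    {"slide": [0,-0.001,-0.001],"spin": 0,"gripper": -1},
    {"slide": [0,-0.001,-0.001],"spin": 0,"gripper": -1},
    {"slide": [0,-0.001,-0.001],"spin": 0,"gripper": -1},
    {"slide": [0,-0.001,-0.001],"spin": 0,"gripper": -1},
    {"slide": [0,-0.001,-0.001],"spin": 0,"gripper": -1}
  ],
  "newtons": 25
}}

```text
t: 6.47
tool_pos: [0.5094, -0.2629, 0.1085]
tool_rot: [0.097, 3.14, -0.001]
contact_force: [-0.4, -2.0, 0.4]
opening: 0.0153
grip_force: 29.0
```

{"fn": "arm_command", "kwargs": {
  "increments": [
    {"slide": [0,0,0],"spin": 0,"gripper": -1},
    {"slide": [0,0,0],"spin": 0,"gripper": -1},
    {"slide": [0,0,-0.005],"spin": 0,"gripper": -1},
    {"slide": [0,0,-0.02],"spin": 0,"gripper": -1},
    {"slide": [0,0,-0.05],"spin": 0,"gripper": -1},
    {"slide": [0,0,-0.08],"spin": 0,"gripper": -1},
    {"slide": [0,0,-0.11],"spin": 0,"gripper": -1},
    {"slide": [0,0,-0.12],"spin": 0,"gripper": -1}
  ]
}}

```text
t: 7.13
tool_pos: [0.511, -0.2633, 0.2338]
tool_rot: [0.096, 3.134, -0.005]
contact_force: [0.9, -1.5, -0.4]
opening: 0.0155
grip_force: 28.9
```

{"fn": "arm_command", "kwargs": {
  "increments": [
    {"slide": [-0.01,0.02,-0.03],"spin": 0,"gripper": -1},
    {"slide": [-0.02,0.05,-0.06],"spin": 1,"gripper": -1},
    {"slide": [-0.03,0.09,-0.08],"spin": 2,"gripper": -1},
    {"slide": [-0.05,0.125,-0.09],"spin": 2.5,"gripper": -1},
    {"slide": [-0.06,0.16,-0.095],"spin": 2.5,"gripper": -1},
    {"slide": [-0.07,0.195,-0.095],"spin": 2.5,"gripper": -1},
    {"slide": [-0.08,0.23,-0.095],"spin": 2.5,"gripper": -1},
    {"slide": [-0.09,0.26,-0.095],"spin": 2.5,"gripper": -1}
  ]
}}

```text
t: 7.8
tool_pos: [0.6151, -0.0059, 0.3221]
tool_rot: [-0.163, -3.136, -0.002]
contact_force: [0.4, 0.4, -0.9]
opening: 0.015
grip_force: 28.8
```

{"fn": "arm_command", "kwargs": {
  "increments": [
    {"slide": [0,0,0],"spin": 0,"gripper": -1},
    {"slide": [0,0,0],"spin": 0,"gripper": -1},
    {"slide": [0,0,0],"spin": 0,"gripper": -1},
    {"slide": [0,0,0],"spin": 0,"gripper": -1}
  ]
}}

```text
t: 8.13
tool_pos: [0.6148, -0.0095, 0.3226]
tool_rot: [-0.167, -3.136, 0.0]
contact_force: [-0.6, -0.6, -1.4]
opening: 0.0155
grip_force: 28.8
```

```bash
python3 - <<'E'
from h import *
import pickle
d={n:grab(n) for n in('wrist','scene','side')};pickle.dump(d,open('d3.pkl','wb'))
im=d['wrist'];plan()
np.set_printoptions(precision=1,suppress=True)
o=im['obs'];M=R.from_rotvec(o['tool_rot']).as_matrix()
for p in range(-10,50,5):
    c,s=np.cos(np.radians(p)),np.sin(np.radians(p));print(p,proj(im,o['tool_pos']+M@[.13*c,0,.054+.13*s]),end=' ')
print(proj(im,np.array([.5335,.068,.13])))
for n in('scene','side'):print(n,proj(d[n],np.array([.5335,.068,.13])))
b=im['frame'][:,:,::-1]
q=proj(im,np.array([.5335,.068,.13]));u,v=int(q[0]),int(q[1])
A=cv2.resize(b,(400,300));
B=cv2.resize(b[max(0,v-40):v+40,max(0,u-50):u+50],(400,320),interpolation=2)[:300]
def crop(n,X,w,h):
    q=proj(d[n],np.array(X)).astype(int);print(n,'crop origin',q-[w//2,h//2]);return cv2.resize(d[n]['frame'][q[1]-h//2:q[1]+h//2,q[0]-w//2:q[0]+w//2,::-1],(400,300),interpolation=2)
print('wrist crop origin',u-50,v-40)
Z=np.vstack([np.hstack([A,B]),np.hstack([crop('scene',(.5335,.068,.13),80,60),crop('side',(.5335,.068,.13),80,60)])])
cv2.imwrite('pics/m3.png',Z)
E
```

```text
t 8.28 pos [ 0.6149 -0.0097  0.3232] yaw -6.12 tilt 1.0000 F [ 0.8  0.3 -2. ] op 0.0158
-10 [259.8 -42.1] -5 [259.7 -32.5] 0 [259.7 -22.4] 5 [259.6 -11.8] 10 [259.6  -1. ] 15 [259.6  10.1] 20 [259.5  21.4] 25 [259.5  32.9] 30 [259.5  44.5] 35 [259.5  56.2] 40 [259.5  68. ] 45 [259.5  79.9] [336.7  90.5]
scene [306.4 193.7]
side [255.3 155.1]
wrist crop origin 286 50
scene crop origin [266 163]
side crop origin [215 125]
```

View pics/m3.png

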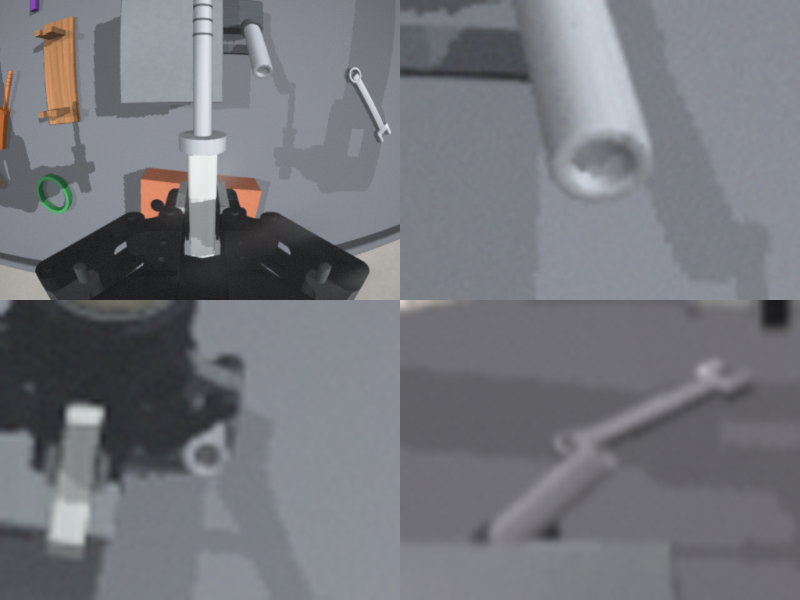

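The lid is closed and the gauge is held level and straight in the gripper. The mouth is at about (336,92) in the wrist image, (307,193.6) in the scene and (255.2,155.6) in the side view. I'll triangulate it.

```bash
cat > tube.py <<'E'
from h import *
import pickle
d=pickle.load(open('d3.pkl','rb'));np.set_printoptions(precision=4,suppress=True)
W=(335.9,91.6);S=(307.0,193.6);D=(255.2,155.6)
rs=[ray(d['wrist'],W),ray(d['scene'],S),ray(d['side'],D)]
if __name__=='__main__':
    print(tri(*rs),tri(*rs[:2]),tri(rs[0],rs[2]),[onz(d[n],p,.13) for n,p in(('wrist',W),('scene',S),('side',D))])
    # tube axis direction from wrist view: silhouette of tube; lid edges yaw
    g=cv2.cvtColor(d['wrist']['frame'],cv2.COLOR_RGB2GRAY)
    m=g[60:100,310:352];
    # hopper/lid right edge (cols ~284-287), rows 0..128
    e=cv2.Sobel(cv2.GaussianBlur(g,(3,3),0),cv2.CV_32F,1,0)
    pts=[]
    for r in range(70,126,4):
        c=275+np.argmax(np.abs(e[r,275:296]));pts.append(onz(d['wrist'],(c,r),.0965)[:2])
    pts=np.array(pts);print('lid right edge yaw',np.degrees(np.polyfit(pts[:,0],pts[:,1],1)[0]),pts[[0,-1]])
    e=cv2.Sobel(cv2.GaussianBlur(g,(3,3),0),cv2.CV_32F,0,1);pts=[]
    for c in range(162,240,6):
        r=120+np.argmax(np.abs(e[120:138,c]));pts.append(onz(d['wrist'],(c,r),.0965)[:2])
    pts=np.array(pts);print('lid front edge yaw',-np.degrees(np.polyfit(pts[:,1],pts[:,0],1)[0]),pts[[0,-1]])
E
python3 tube.py
```

```text
[0.5335 0.0686 0.1285] [0.5342 0.0682 0.1311] [0.5338 0.0677 0.1285] [array([0.5345, 0.0672, 0.13  ]), array([0.5331, 0.0697, 0.13  ]), array([0.533 , 0.0654, 0.13  ])]
lid right edge yaw -6.1773624121547375 [[0.5084 0.027 ]
 [0.5601 0.0208]]
lid front edge yaw -6.840508087534766 [[ 0.5538 -0.1036]
 [ 0.5628 -0.0293]]
```

```bash
cat > arm2.py <<'E'
from h import *
C=np.array([.534,.0676,.130]);Y=-6.4
X=np.array([np.cos(np.radians(Y)),np.sin(np.radians(Y)),0]);Z=np.array([0,0,1.])
def T(s,z,L,th,dy=0):   # tip (mm, rel. to mouth), angle deg -> TCP target
    t=np.radians(th);p=C+X*(s+L*np.cos(t))/1000+Z*(z+L*np.sin(t)+54)/1000
    return (*p,Y)
def arc(L=130,n=9):
    k=np.linspace(0,1,n);return [T(-5-.7*a,.5-6.2*a,L,45*a) for a in k]
E
python3 - <<'E'
from arm2 import *
import pickle
np.set_printoptions(precision=2,suppress=True)
im=pickle.load(open('d3.pkl','rb'))['wrist'];o=im['obs'];M=R.from_rotvec(o['tool_rot']).as_matrix()
for x in(.041,.043,.045,.047,.049):print(x,proj(im,o['tool_pos']+M@[x,0,.041]),proj(im,o['tool_pos']+M@[x-.008,0,.041]))
g=cv2.cvtColor(im['frame'],cv2.COLOR_RGB2GRAY);print(g[155:202,260]);print(g[155:202,248])
plan(T(60,40,130,0),T(15,.5,130,0),*arc())
E
```

```text
0.041 [259.81 189.33] [259.79 208.75]
0.043 [259.81 184.35] [259.79 203.97]
0.045 [259.81 179.33] [259.8  199.14]
0.047 [259.82 174.26] [259.8  194.26]
0.049 [259.82 169.16] [259.81 189.33]
[221 222 222 223 221 221 221 222 222 221 221 221 221 219 221 221 219 221
 215 183 130 120 124 140 187 217 218 219 218 219 219 219 219 218 218 218
 217 220 217 220 219 217 218 221 228 233 235]
[133 133 132 136 134 135 132 131 133 132 131 132 131 132 130 130 131 129
 128 122 121 123 126 155 198 203 201 202 200 201 201 200 201 201 201 200
 201 200 200 200 201 201 202 214 232 235 235]
t 8.28 pos [ 0.61 -0.01  0.32] yaw -6.12 tilt 1.0000 F [ 0.8  0.3 -2. ] op 0.0158
[-101.3   67.4   99.2] spin 0.3
[-56.3  67.6 138.7] spin 0.3
[-36.3  67.7 138.7] spin 0.3
[-35.6  67.7 126.8] spin 0.3
[-33.6  67.7 114.9] spin 0.3
[-30.4  67.7 103.3] spin 0.3
[-26.1  67.7  92.1] spin 0.3
[-20.5  67.7  81.3] spin 0.3
[-13.9  67.8  71.2] spin 0.3
[-6.2 67.8 61.7] spin 0.3
[ 2.5 67.9 53. ] spin 0.3
```

{"fn": "arm_command", "kwargs": {
  "increments": [
    {"slide": [-0.03,0.01,0.01],"spin": 0.3,"gripper": -1},
    {"slide": [-0.06,0.03,0.03],"spin": 0.3,"gripper": -1},
    {"slide": [-0.085,0.045,0.05],"spin": 0.3,"gripper": -1},
    {"slide": [-0.101,0.0675,0.075],"spin": 0.3,"gripper": -1},
    {"slide": [-0.101,0.0675,0.099],"spin": 0.3,"gripper": -1},
    {"slide": [-0.101,0.0675,0.099],"spin": 0.3,"gripper": -1},
    {"slide": [-0.101,0.0675,0.099],"spin": 0.3,"gripper": -1},
    {"slide": [-0.101,0.0675,0.099],"spin": 0.3,"gripper": -1}
  ],
  "newtons": 20
}}

```text
t: 8.95
tool_pos: [0.723, 0.0468, 0.2261]
tool_rot: [0.175, 3.135, -0.0]
contact_force: [0.2, -0.1, -1.0]
opening: 0.0152
grip_force: 28.8
```

```bash
python3 - <<'E'
from arm2 import *
plan(T(15,.5,130,0))
E
```

```text
t 8.95 pos [0.723  0.0468 0.2261] yaw -6.39 tilt 1.0000 F [ 0.2 -0.1 -1. ] op 0.0152
[45.2 -0.4 41.5] spin 0.0
```

{"fn": "arm_command", "kwargs": {
  "increments": [
    {"slide": [0,0,0.02],"spin": 0,"gripper": -1},
    {"slide": [0.015,0,0.0415],"spin": 0,"gripper": -1},
    {"slide": [0.03,0,0.0415],"spin": 0,"gripper": -1},
    {"slide": [0.045,0,0.0415],"spin": 0,"gripper": -1},
    {"slide": [0.045,0,0.0415],"spin": 0,"gripper": -1},
    {"slide": [0.045,0,0.0415],"spin": 0,"gripper": -1},
    {"slide": [0.045,0,0.0415],"spin": 0,"gripper": -1}
  ],
  "newtons": 20
}}

```text
t: 9.53
tool_pos: [0.6794, 0.0522, 0.1858]
tool_rot: [0.174, 3.132, 0.0]
contact_force: [-0.0, 0.1, -0.9]
opening: 0.0159
grip_force: 28.8
```

```bash
python3 - <<'E'
from arm2 import *
plan(*arc())
d={n:grab(n) for n in('scene','side')}
Z=[]
for n in d:
    q=proj(d[n],C).astype(int);print(n,q-[32,30],proj(d[n],C),proj(d[n],C+X*.015+Z_*.0005) if 0 else proj(d[n],C+X*.015))
    Z.append(cv2.resize(d[n]['frame'][q[1]-30:q[1]+30,q[0]-32:q[0]+32,::-1],(400,375),interpolation=2))
cv2.imwrite('pics/m4.png',np.hstack(Z))
E
```

```text
t 9.53 pos [0.6794 0.0522 0.1858] yaw -6.37 tilt 1.0000 F [-0.   0.1 -0.9] op 0.0159
[21.3 -0.9  1.2] spin 0.0
[ 21.9  -0.9 -10.8] spin 0.0
[ 23.8  -0.9 -22.6] spin 0.0
[ 26.9  -0.9 -34.2] spin 0.0
[ 31.3  -0.9 -45.5] spin 0.0
[ 36.8  -0.9 -56.3] spin 0.0
[ 43.4  -0.9 -66.5] spin 0.0
[ 51.   -0.8 -76. ] spin 0.0
[ 59.6  -0.8 -84.7] spin 0.0
scene [274 163] [306.23442398 193.83897622] [305.68458269 198.63114103]
side [223 125] [255.45607665 155.1937395 ] [260.53853567 155.16679681]
```

View pics/m4.png

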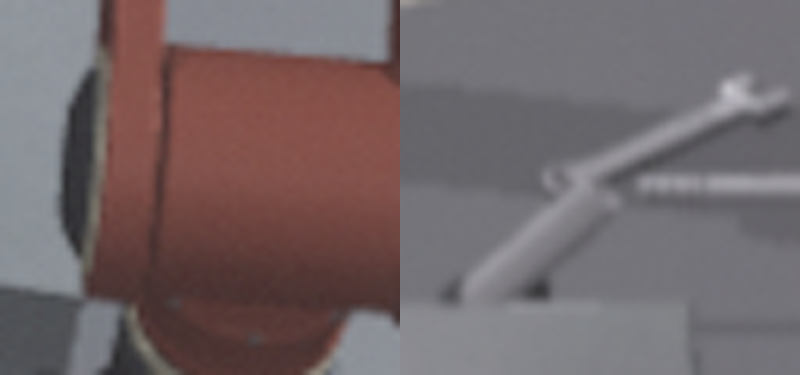

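The side view shows the tip at (637,184), level and about 16 mm short of the mouth at (601,191). It needs to come down about 2.5 mm. The scene view is blocked by the arm.

{"fn": "arm_command", "kwargs": {
  "increments": [
    {"slide": [0,-0.001,0.0025],"spin": 0,"gripper": -1},
    {"slide": [0,-0.001,0.0025],"spin": 0,"gripper": -1},
    {"slide": [0.006,-0.001,0.0025],"spin": 0,"gripper": -1},
    {"slide": [0.012,-0.001,0.0025],"spin": 0,"gripper": -1},
    {"slide": [0.017,-0.001,0.0025],"spin": 0,"gripper": -1},
    {"slide": [0.021,-0.001,0.0025],"spin": 0,"gripper": -1},
    {"slide": [0.021,-0.001,0.0025],"spin": 0,"gripper": -1},
    {"slide": [0.021,-0.001,0.0025],"spin": 0,"gripper": -1}
  ]
}}

```text
t: 10.3
tool_pos: [0.6561, 0.0543, 0.1804]
tool_rot: [-0.173, -3.135, -0.0]
contact_force: [-2.5, -0.6, 1.5]
opening: 0.0152
grip_force: 29.2
```

```bash
sed -i 's/\.0676,\.130\]/.0670,.1287]/' arm2.py; python3 - <<'E'
from arm2 import *
plan(*arc())
d=grab('side');q=np.array([255,155]);cv2.imwrite('pics/s5.png',cv2.resize(d['frame'][125:185,223:287,::-1],(400,375),interpolation=2))
E
```

```text
t 10.30 pos [0.6561 0.0543 0.1804] yaw -6.31 tilt 1.0000 F [-2.5 -0.6  1.5] op 0.0152
[-2.3 -1.  -2.8] spin 0.1
[ -1.5  -1.  -14.8] spin 0.1
[  0.4  -1.  -26.6] spin 0.1
[  3.7  -1.  -38.2] spin 0.1
[  8.1  -1.  -49.4] spin 0.1
[ 13.6  -1.  -60.2] spin 0.1
[ 20.3  -1.  -70.3] spin 0.1
[ 28.   -1.  -79.8] spin 0.1
[ 36.7  -1.  -88.4] spin 0.1
```

{"fn": "arm_command", "kwargs": {
  "increments": [
    {"slide": [0,0,0],"spin": 0,"gripper": -1},
    {"slide": [0,0,0],"spin": 0,"gripper": -1}
  ]
}}

```text
t: 10.52
tool_pos: [0.6567, 0.0542, 0.1801]
tool_rot: [-0.173, -3.136, -0.0]
contact_force: [-2.0, -0.2, 0.7]
opening: 0.0155
grip_force: 29.2
```

```bash
python3 - <<'E'
from arm2 import *
plan()
d=grab('side');o=status.get_obs();print(o['tool_pos'],o['contact_force'])
d=grab('side');o=status.get_obs();print(o['tool_pos'],o['contact_force'])
g=cv2.cvtColor(d['frame'],cv2.COLOR_RGB2GRAY)
print(g[145:166,248:284:2])
E
```

```text
t 10.52 pos [0.6567 0.0542 0.1801] yaw -6.32 tilt 1.0000 F [-2.  -0.2  0.7] op 0.0155
[0.65680952 0.05417605 0.18016379] [-2.65414816 -0.04512742  1.36506614]
[0.65688093 0.05417735 0.18018198] [-1.45536024 -0.55606085  0.96957791]
[[102 102 102 102 101 102 103 111 135 153 150 134 101  83  88  97  88  94]
 [101 103 102 103 102 103 112 133 151 150 133 104  83  89  96 101  97 100]
 [103 101 102 102 104 111 133 149 149 131 103  84  87  98 101 102 101 100]
 [103 102 102 104 113 132 148 147 128 100  84  89  97 100 101 101 101 101]
 [102 104 105 114 135 148 146 126  96  83  88  98 101 101 101 100 101 101]
 [106 113 121 135 148 146 124  94  80  88  98 100 102 100 101 101 101 105]
 [115 130 141 148 142 122  93  77  88  98 101 101 100 101 101 101 101 119]
 [113 143 149 142 120  94  86  89  99 101 102 101 100 101 102 101 102 138]
 [108 138 149 133 108  99 109 110 111 114 115 115 115 115 115 116 114 143]
 [119 131 151 140 128 129 138 134 134 146 147 148 148 150 150 149 149 147]
 [124 140 147 146 139 138 144 141 139 157 159 160 160 162 163 164 162 148]
 [129 147 138 134 125 120 125 124 121 135 138 140 142 143 144 146 146 139]
 [142 144 131 125 109 101 105 102 101 109 111 114 115 113 115 116 117 123]
 [147 135 126 120 103 100 100  99  99 100 102 102 102  98 100  99  99 110]
 [142 129 123 113 102 110 109 108 108 108 107 102 101  99  99  99  99 101]
 [136 126 118 106 106 116 116 116 116 115 114 107 102 101 101 100 101  95]
 [130 122 110 104 112 117 116 116 117 117 116 112 102 101 101 100 101  96]
 [126 117 103 106 116 117 116 117 118 116 117 115 104 103 100 101 100 100]
 [122 108 101 113 117 117 117 116 118 117 118 115 111 108 103 102 103 102]
 [115 101 106 115 116 118 117 118 116 117 116 116 114 114 109 109 108 109]
 [108 100 113 117 118 116 117 117 116 116 116 116 116 116 114 115 114 115]]
```

{"fn": "arm_command", "kwargs": {
  "increments": [
    {"slide": [-0.002,-0.001,-0.003],"spin": 0,"gripper": -1},
    {"slide": [-0.002,-0.001,-0.003],"spin": 0,"gripper": -1},
    {"slide": [-0.0015,-0.001,-0.009],"spin": 0,"gripper": -1},
    {"slide": [-0.001,-0.001,-0.015],"spin": 0,"gripper": -1},
    {"slide": [0,-0.001,-0.021],"spin": 0,"gripper": -1},
    {"slide": [0.001,-0.001,-0.027],"spin": 0,"gripper": -1},
    {"slide": [0.001,-0.001,-0.027],"spin": 0,"gripper": -1},
    {"slide": [0.001,-0.001,-0.027],"spin": 0,"gripper": -1}
  ]
}}

```text
t: 11.28
tool_pos: [0.6562, 0.0532, 0.2085]
tool_rot: [0.173, 3.135, -0.0]
contact_force: [0.5, 1.3, -1.9]
opening: 0.0155
grip_force: 28.7
```

```bash
cat > look.py <<'E'
from arm2 import *
import sys
d=grab('side');o=d['obs']
# rod/handle centreline in side view by brightness between tip zone and handle
g=cv2.cvtColor(d['frame'],cv2.COLOR_RGB2GRAY).astype(float)
M=R.from_rotvec(o['tool_rot']).as_matrix()
def gp(x,p):  # point at distance x from G toward tip, pitch p (tip down)
    return o['tool_pos']+M@np.array([x*np.cos(p),0,.054+x*np.sin(p)])
best=[]
for deg in np.arange(-10,60,1.):
    p=np.radians(deg);v=[]
    for x in np.arange(.06,.112,.002):
        a=proj(d,gp(x,p));b=proj(d,gp(x+.002,p));t=(b-a)/np.linalg.norm(b-a);n=np.array([-t[1],t[0]])
        f=lambda q:cv2.getRectSubPix(g.astype(np.float32),(1,1),(float(q[0]),float(q[1])))[0,0]
        v.append(f(a)-.5*f(a+4*n)-.5*f(a-4*n))
    best.append((np.mean(v),deg))
best.sort();print('pitch',[(b[1],round(b[0],1)) for b in best[::-1][:4]])
w=grab('wrist')
plan(*arc())
E
python3 look.py
```

```text
pitch [(np.float64(-2.0), np.float32(40.0)), (np.float64(-1.0), np.float32(38.6)), (np.float64(0.0), np.float32(36.3)), (np.float64(-3.0), np.float32(34.6))]
t 11.38 pos [0.6558 0.0532 0.2073] yaw -6.32 tilt 1.0000 F [-0.5 -0.2 -1.8] op 0.0158
[-2.5  0.1 24.1] spin 0.1
[-1.7  0.1 12.2] spin 0.1
[0.2 0.1 0.3] spin 0.1
[  3.4   0.1 -11.3] spin 0.1
[  7.8   0.1 -22.5] spin 0.1
[ 13.3   0.1 -33.3] spin 0.1
[ 20.    0.1 -43.4] spin 0.1
[ 27.7   0.1 -52.9] spin 0.1
[ 36.3   0.1 -61.6] spin 0.1
```

The rod is still level, so the tip slid out under the upper lip without catching. I'll back off and re-enter deeper.

{"fn": "arm_command", "kwargs": {
  "increments": [
    {"slide": [-0.012,0,0],"spin": 0,"gripper": -1},
    {"slide": [-0.025,0,0],"spin": 0,"gripper": -1},
    {"slide": [-0.025,0,0.012],"spin": 0,"gripper": -1},
    {"slide": [-0.025,0,0.025],"spin": 0,"gripper": -1},
    {"slide": [-0.025,0,0.025],"spin": 0,"gripper": -1},
    {"slide": [-0.025,0,0.025],"spin": 0,"gripper": -1},
    {"slide": [-0.025,0,0.025],"spin": 0,"gripper": -1},
    {"slide": [-0.025,0,0.025],"spin": 0,"gripper": -1}
  ]
}}

```text
t: 12.05
tool_pos: [0.6806, 0.0506, 0.1826]
tool_rot: [0.173, 3.137, -0.0]
contact_force: [-0.5, 0.2, -1.6]
opening: 0.0154
grip_force: 28.7
```

```bash
cat > arm3.py <<'E'
from arm2 import *
def arc(L=130,n=9):
    k=np.linspace(0,1,n);return [T(-8.5+.5*a,-1-7*a,L,45*a) for a in k]
E
python3 - <<'E'
from arm3 import *
plan(T(15,-1,130,0),*arc())
d=grab('side');o=status.get_obs();print(o['tool_pos'])
M=R.from_rotvec(o['tool_rot']).as_matrix();print('tip pred',proj(d,o['tool_pos']+M@[.13,0,.054]))
print(cv2.cvtColor(d['frame'],cv2.COLOR_RGB2GRAY)[144:166,248:272])
E
```

```text
t 12.05 pos [0.6806 0.0506 0.1826] yaw -6.32 tilt 1.0000 F [-0.5  0.2 -1.6] op 0.0154
[ 2.5 -0.   0.9] spin 0.1
[26.   0.   0.9] spin 0.1
[ 26.6   0.  -10.9] spin 0.1
[ 28.4   0.  -22.7] spin 0.1
[ 31.4   0.  -34.2] spin 0.1
[ 35.7   0.  -45.3] spin 0.1
[ 41.1   0.  -56. ] spin 0.1
[ 47.5   0.1 -66. ] spin 0.1
[ 55.1   0.1 -75.4] spin 0.1
[ 63.6   0.1 -84. ] spin 0.1
[0.68084348 0.05054961 0.18303828]
tip pred [261.51644267 155.60936497]
[[102 102 102 101 103 102 103 102 101 101 102 102 103 102 103 107 113 123
  137 142 144 149 151 144]
 [102 101 103 101 101 101 102 102 103 102 102 102 103 106 112 122 135 144
  151 152 150 143 134 118]
 [102 102 102 102 102 102 101 102 102 102 103 106 112 121 133 143 151 152
  150 142 132 121 103  90]
 [103 101 102 102 101 102 102 102 103 106 111 121 133 143 149 151 148 139
  130 118 103  94  84  85]
 [101 101 102 102 102 104 104 107 114 122 133 143 149 150 147 138 127 113
  100  91  84  87  89  96]
 [102 103 103 104 106 109 115 123 135 142 149 149 147 136 126 111  96  88
   83  85  89  95  98 100]
 [106 110 112 116 121 128 135 142 148 150 146 135 12
[... 864 characters left out ...]
34 129 127 123 120 114 108 107 112 115 116 115 115 115 115 113 111
  108 108 109 108 109 108]
 [136 129 126 123 118 113 106 104 107 114 116 118 117 118 118 118 116 117
  116 115 114 116 115 115]
 [130 126 122 118 111 104 104 108 113 117 117 117 117 117 117 118 118 117
  117 117 117 116 116 116]
 [126 123 118 110 103 102 107 114 117 117 118 117 118 117 117 116 117 118
  117 116 117 117 117 116]
 [122 116 109 102 100 106 114 116 117 117 117 117 118 119 118 117 117 118
  117 117 116 116 116 117]
 [116 108 101 101 107 113 116 117 118 117 118 117 118 117 117 116 116 117
  117 118 118 116 117 118]
 [107 101 102 107 114 116 116 117 118 118 117 117 117 116 117 117 118 117
  116 116 117 117 116 116]]
```

{"fn": "arm_command", "kwargs": {
  "increments": [
    {"slide": [0.008,0,0],"spin": 0,"gripper": -1},
    {"slide": [0.016,0,0],"spin": 0,"gripper": -1},
    {"slide": [0.022,0,0],"spin": 0,"gripper": -1},
    {"slide": [0.025,0,0],"spin": 0,"gripper": -1},
    {"slide": [0.027,0,0],"spin": 0,"gripper": -1},
    {"slide": [0.027,0,0],"spin": 0,"gripper": -1},
    {"slide": [0.027,0,0],"spin": 0,"gripper": -1},
    {"slide": [0.027,0,0],"spin": 0,"gripper": -1}
  ]
}}

```text
t: 12.77
tool_pos: [0.6546, 0.0534, 0.1832]
tool_rot: [0.174, 3.135, 0.0]
contact_force: [4.8, 0.6, 1.1]
opening: 0.0153
grip_force: 29.1
```

```bash
sed -i 's/\.0670,\.1287\]/.0670,.1297]/' arm2.py
sed -i 's/import \*$/import */; s/from arm2/from arm3/' look.py; python3 look.py
```

```text
pitch [(np.float64(-2.0), np.float32(49.2)), (np.float64(-1.0), np.float32(49.2)), (np.float64(-3.0), np.float32(46.0)), (np.float64(0.0), np.float32(39.1))]
t 12.87 pos [0.6546 0.0534 0.183 ] yaw -6.34 tilt 1.0000 F [ 5.2 -0.3  1.6] op 0.0154
[-0.1  0.1  0.3] spin 0.1
[  0.4   0.1 -11.6] spin 0.1
[  2.2   0.1 -23.3] spin 0.1
[  5.2   0.1 -34.8] spin 0.1
[  9.5   0.1 -46. ] spin 0.1
[ 14.8   0.1 -56.6] spin 0.1
[ 21.3   0.1 -66.7] spin 0.1
[ 28.8   0.1 -76.1] spin 0.1
[ 37.3   0.1 -84.7] spin 0.1
```

{"fn": "arm_command", "kwargs": {
  "increments": [
    {"slide": [0.001,0,-0.002],"spin": 0,"gripper": -1},
    {"slide": [0.0015,0,-0.004],"spin": 0,"gripper": -1},
    {"slide": [0.002,0,-0.006],"spin": 0,"gripper": -1},
    {"slide": [0.002,0,-0.008],"spin": 0,"gripper": -1},
    {"slide": [0.0025,0,-0.01],"spin": 0,"gripper": -1},
    {"slide": [0.003,0,-0.012],"spin": 0,"gripper": -1},
    {"slide": [0.003,0,-0.012],"spin": 0,"gripper": -1},
    {"slide": [0.003,0,-0.012],"spin": 0,"gripper": -1}
  ]
}}

```text
t: 13.53
tool_pos: [0.6523, 0.0536, 0.1944]
tool_rot: [0.173, 3.132, -0.0]
contact_force: [8.3, -1.0, -1.9]
opening: 0.0159
grip_force: 28.5
```

```bash
python3 look.py
```

```text
pitch [(np.float64(3.0), np.float32(46.7)), (np.float64(4.0), np.float32(46.5)), (np.float64(2.0), np.float32(41.8)), (np.float64(5.0), np.float32(40.8))]
t 13.63 pos [0.6523 0.0536 0.1944] yaw -6.34 tilt 1.0000 F [ 8.6  0.2 -2.8] op 0.0156
[-2.4  0.2 11.7] spin 0.1
[-1.9  0.2 -0.2] spin 0.1
[ -0.1   0.2 -11.9] spin 0.1
[  2.8   0.2 -23.4] spin 0.1
[  7.    0.2 -34.6] spin 0.1
[ 12.4   0.2 -45.3] spin 0.1
[ 18.8   0.2 -55.4] spin 0.1
[ 26.3   0.2 -64.8] spin 0.1
[ 34.8   0.2 -73.4] spin 0.1
```

The tip is caught and the gauge is pivoting in the grip. I'll continue the arc.

{"fn": "arm_command", "kwargs": {
  "increments": [
    {"slide": [0.0005,0,-0.004],"spin": 0,"gripper": -1},
    {"slide": [0.001,0,-0.008],"spin": 0,"gripper": -1},
    {"slide": [0.002,0,-0.012],"spin": 0,"gripper": -1},
    {"slide": [0.003,0,-0.016],"spin": 0,"gripper": -1},
    {"slide": [0.0038,0,-0.02],"spin": 0,"gripper": -1},
    {"slide": [0.005,0,-0.0235],"spin": 0,"gripper": -1},
    {"slide": [0.005,0,-0.0235],"spin": 0,"gripper": -1},
    {"slide": [0.005,0,-0.0235],"spin": 0,"gripper": -1}
  ]
}}

```text
t: 14.3
tool_pos: [0.6459, 0.0543, 0.2173]
tool_rot: [-0.173, -3.137, -0.0]
contact_force: [3.1, 0.7, -1.6]
opening: 0.0153
grip_force: 28.3
```

```bash
python3 look.py
```

```text
pitch [(np.float64(15.0), np.float32(36.5)), (np.float64(16.0), np.float32(35.8)), (np.float64(14.0), np.float32(32.0)), (np.float64(17.0), np.float32(30.5))]
t 14.40 pos [0.6459 0.0543 0.2171] yaw -6.33 tilt 1.0000 F [ 4.  -0.5 -2.8] op 0.0158
[-9.   0.1 34.4] spin 0.1
[-8.4  0.1 22.5] spin 0.1
[-6.6  0.1 10.8] spin 0.1
[-3.5  0.1 -0.7] spin 0.1
[  0.7   0.1 -11.8] spin 0.1
[  6.1   0.1 -22.5] spin 0.1
[ 12.6   0.1 -32.6] spin 0.1
[ 20.2   0.2 -41.9] spin 0.1
[ 28.7   0.2 -50.5] spin 0.1
```

{"fn": "arm_command", "kwargs": {
  "increments": [
    {"slide": [0.001,0,-0.004],"spin": 0,"gripper": -1},
    {"slide": [0.0025,0,-0.008],"spin": 0,"gripper": -1},
    {"slide": [0.004,0,-0.012],"spin": 0,"gripper": -1},
    {"slide": [0.006,0,-0.0165],"spin": 0,"gripper": -1},
    {"slide": [0.0085,0,-0.021],"spin": 0,"gripper": -1},
    {"slide": [0.0105,0,-0.025],"spin": 0,"gripper": -1},
    {"slide": [0.0125,0,-0.0285],"spin": 0,"gripper": -1},
    {"slide": [0.015,0,-0.0325],"spin": 0,"gripper": -1}
  ]
}}

```text
t: 15.07
tool_pos: [0.6306, 0.0561, 0.2505]
tool_rot: [-0.173, -3.136, -0.0]
contact_force: [1.1, 1.1, -4.9]
opening: 0.0157
grip_force: 28.7
```

```bash
python3 look.py
```

```text
pitch [(np.float64(29.0), np.float32(47.7)), (np.float64(28.0), np.float32(46.9)), (np.float64(30.0), np.float32(44.9)), (np.float64(27.0), np.float32(41.9))]
t 15.17 pos [0.6308 0.0561 0.2513] yaw -6.32 tilt 1.0000 F [-0.2  1.1 -2.5] op 0.0156
[-24.   -0.1  68.6] spin 0.1
[-23.5  -0.1  56.8] spin 0.1
[-21.6  -0.   45. ] spin 0.1
[-18.6  -0.   33.5] spin 0.1
[-14.4  -0.   22.4] spin 0.1
[-9.  -0.  11.7] spin 0.1
[-2.5 -0.   1.6] spin 0.1
[ 5.   0.  -7.7] spin 0.1
[ 13.5   0.  -16.3] spin 0.1
```

{"fn": "arm_command", "kwargs": {
  "increments": [
    {"slide": [0.003,0,-0.004],"spin": 0,"gripper": -1},
    {"slide": [0.007,0,-0.008],"spin": 0,"gripper": -1},
    {"slide": [0.011,0,-0.0125],"spin": 0,"gripper": -1},
    {"slide": [0.015,0,-0.0165],"spin": 0,"gripper": -1},
    {"slide": [0.018,0,-0.019],"spin": 0,"gripper": -1},
    {"slide": [0.02,0,-0.021],"spin": 0,"gripper": -1},
    {"slide": [0.02,0,-0.021],"spin": 0,"gripper": -1},
    {"slide": [0.02,0,-0.021],"spin": 0,"gripper": -1}
  ]
}}

```text
t: 15.83
tool_pos: [0.6109, 0.0583, 0.2716]
tool_rot: [-0.173, -3.136, -0.0]
contact_force: [3.0, 0.9, -2.5]
opening: 0.0157
grip_force: 30.1
```

```bash
python3 look.py
```

```text
pitch [(np.float64(45.0), np.float32(34.5)), (np.float64(44.0), np.float32(34.0)), (np.float64(46.0), np.float32(30.9)), (np.float64(43.0), np.float32(29.1))]
t 15.93 pos [0.6109 0.0582 0.271 ] yaw -6.33 tilt 1.0000 F [ 1.7  1.4 -1.4] op 0.0153
[-44.3   0.1  88.3] spin 0.1
[-43.7   0.1  76.4] spin 0.1
[-41.9   0.1  64.7] spin 0.1
[-38.8   0.1  53.2] spin 0.1
[-34.6   0.1  42. ] spin 0.1
[-29.2   0.1  31.4] spin 0.1
[-22.7   0.1  21.3] spin 0.1
[-15.1   0.1  12. ] spin 0.1
[-6.6  0.1  3.4] spin 0.1
```

{"fn": "arm_command", "kwargs": {
  "increments": [
    {"slide": [0.001,0,0.003],"spin": 0,"gripper": -1},
    {"slide": [0.002,0,0.0055],"spin": 0,"gripper": -1},
    {"slide": [0.0035,0,0.008],"spin": 0,"gripper": -1},
    {"slide": [0.005,0,0.0105],"spin": 0,"gripper": -1},
    {"slide": [0.0065,0,0.013],"spin": 0,"gripper": -1},
    {"slide": [0.008,0,0.015],"spin": 0,"gripper": -1},
    {"slide": [0.008,0,0.015],"spin": 0,"gripper": -1},
    {"slide": [0.008,0,0.015],"spin": 0,"gripper": -1}
  ]
}}

```text
t: 16.6
tool_pos: [0.6027, 0.0593, 0.256]
tool_rot: [-0.173, -3.135, -0.001]
contact_force: [-1.5, 1.4, -1.1]
opening: 0.0155
grip_force: 30.1
```

```bash
cat > ax.py <<'E'
from arm2 import *
o=status.get_obs();v=o['tool_pos']-[0,0,.0535]-np.array([.534,.067,.130])
s=v@X;l=v@np.cross(Z,X)
print('t %.2f along %.1f n %.1f lat %.1f'%(o['t'],(s+v[2])*707.1,(-s+v[2])*707.1,l*1e3),'F',np.round(o['contact_force'],1),'M',np.round(o['wrist_torque'],2),'op',round(o['opening'],4))
E
python3 ax.py; python3 look.py|head -1
```

```text
t 16.60 along 100.2 n 2.4 lat 0.0 F [-1.5  1.4 -1.1] M [ 0.43  0.43 -0.11] op 0.0155
pitch [(np.float64(41.0), np.float32(33.3)), (np.float64(42.0), np.float32(32.8)), (np.float64(40.0), np.float32(31.6)), (np.float64(43.0), np.float32(31.1))]
```

{"fn": "arm_command", "kwargs": {
  "increments": [
    {"slide": [0.003,0,0.0035],"spin": 0,"gripper": -1},
    {"slide": [0.006,0,0.007],"spin": 0,"gripper": -1},
    {"slide": [0.009,0,0.0105],"spin": 0,"gripper": -1},
    {"slide": [0.0125,0,0.014],"spin": 0,"gripper": -1},
    {"slide": [0.016,0,0.0175],"spin": 0,"gripper": -1},
    {"slide": [0.019,0,0.0205],"spin": 0,"gripper": -1},
    {"slide": [0.019,0,0.0205],"spin": 0,"gripper": -1},
    {"slide": [0.019,0,0.0205],"spin": 0,"gripper": -1}
  ]
}}

```text
t: 17.37
tool_pos: [0.5835, 0.0614, 0.235]
tool_rot: [-0.173, -3.134, -0.001]
contact_force: [-1.2, 3.0, 0.8]
opening: 0.0152
grip_force: 30.4
```

```bash
python3 ax.py
```

```text
t 17.37 along 71.6 n 1.2 lat -0.0 F [-1.2  3.   0.8] M [ 0.69  0.59 -0.16] op 0.0152
```

{"fn": "arm_command", "kwargs": {
  "increments": [
    {"slide": [0.003,0.0005,0.003],"spin": 0,"gripper": -1},
    {"slide": [0.006,0.001,0.006],"spin": 0,"gripper": -1},
    {"slide": [0.009,0.001,0.0095],"spin": 0,"gripper": -1},
    {"slide": [0.012,0.001,0.0125],"spin": 0,"gripper": -1},
    {"slide": [0.015,0.001,0.0155],"spin": 0,"gripper": -1},
    {"slide": [0.017,0.001,0.0175],"spin": 0,"gripper": -1},
    {"slide": [0.017,0.001,0.0175],"spin": 0,"gripper": -1},
    {"slide": [0.017,0.001,0.0175],"spin": 0,"gripper": -1}
  ]
}}

```text
t: 18.03
tool_pos: [0.567, 0.0639, 0.2178]
tool_rot: [-0.173, -3.135, 0.001]
contact_force: [-2.8, 0.4, 3.3]
opening: 0.0156
grip_force: 30.5
```

```bash
python3 ax.py
```

```text
t 18.03 along 47.7 n 0.9 lat 0.6 F [-2.8  0.4  3.3] M [ 0.09  0.69 -0.01] op 0.0156
```

{"fn": "arm_command", "kwargs": {
  "increments": [
    {"slide": [0.0015,0,0.001],"spin": 0,"gripper": -1},
    {"slide": [0.0025,0,0.002],"spin": 0,"gripper": -1},
    {"slide": [0.0035,0,0.0025],"spin": 0,"gripper": -1},
    {"slide": [0.004,0,0.003],"spin": 0,"gripper": -1},
    {"slide": [0.004,0,0.003],"spin": 0,"gripper": -1}
  ]
}}

```text
t: 18.45
tool_pos: [0.5632, 0.0644, 0.2145]
tool_rot: [-0.173, -3.136, 0.0]
contact_force: [-0.5, 0.1, -0.6]
opening: 0.0156
grip_force: 30.2
```

```bash
python3 ax.py
```

```text
t 18.45 along 42.7 n 1.2 lat 0.7 F [-0.5  0.1 -0.6] M [ 0.02  0.18 -0.  ] op 0.0156
```

{"fn": "arm_command", "kwargs": {
  "increments": [
    {"slide": [0.001,0,0.001],"spin": 0,"gripper": -1},
    {"slide": [0.002,0,0.002],"spin": 0,"gripper": -1},
    {"slide": [0.002,0,0.002],"spin": 0,"gripper": -1}
  ]
}}

```text
t: 18.7
tool_pos: [0.5623, 0.0646, 0.214]
tool_rot: [0.173, 3.134, -0.0]
contact_force: [2.8, -1.6, 0.0]
opening: 0.0155
grip_force: 30.4
```

```bash
python3 ax.py
```

```text
t 18.70 along 41.7 n 1.5 lat 0.7 F [ 2.8 -1.6  0. ] M [-0.11 -0.27  0.07] op 0.0155
```

{"fn": "arm_command", "kwargs": {
  "increments": [
    {"slide": [0.001,0,0.001],"spin": 0,"gripper": -1},
    {"slide": [0.002,0,0.002],"spin": 0,"gripper": -1},
    {"slide": [0.002,0,0.002],"spin": 0,"gripper": -1},
    {"slide": [0.002,0,0.002],"spin": 0,"gripper": -1}
  ]
}}

```text
t: 19.03
tool_pos: [0.562, 0.0646, 0.214]
tool_rot: [0.173, 3.129, -0.0]
contact_force: [6.4, -1.6, 5.1]
opening: 0.0152
grip_force: 30.7
```

```bash
python3 ax.py; python3 - <<'E'
from h import *
w=grab('wrist');s=grab('side')
a=cv2.resize(w['frame'][:,:,::-1],(440,330));b=cv2.resize(s['frame'][115:180,220:300,::-1],(360,292),interpolation=2)
a=cv2.resize(w['frame'][60:300,140:380,::-1],(400,400));b=cv2.resize(s['frame'][105:185,215:295,::-1],(400,400),interpolation=2)
cv2.imwrite('pics/m5.png',np.hstack([a,b]))
E
```

```text
t 19.03 along 41.4 n 1.7 lat 0.7 F [ 6.4 -1.6  5.1] M [-0.18 -0.74  0.03] op 0.0152
```

View pics/m5.png

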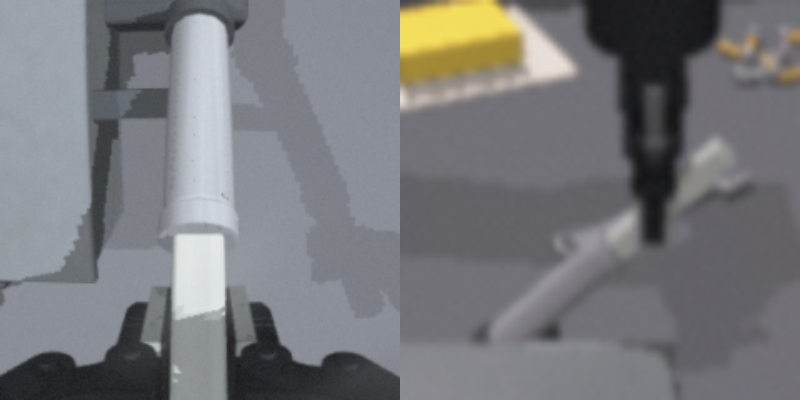

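The view shows the collar seated against the tube mouth (wrist crop at (198,220)). The position froze while the push grew to about 8 N, so the rod is fully in. I'll withdraw along the axis.

{"fn": "arm_command", "kwargs": {
  "increments": [
    {"slide": [0.001,0,0.001],"spin": 0,"gripper": -1},
    {"slide": [0.001,0,0.001],"spin": 0,"gripper": -1},
    {"slide": [-0.005,0,-0.005],"spin": 0,"gripper": -1},
    {"slide": [-0.012,0,-0.012],"spin": 0,"gripper": -1},
    {"slide": [-0.02,0,-0.02],"spin": 0,"gripper": -1},
    {"slide": [-0.028,0,-0.028],"spin": 0,"gripper": -1},
    {"slide": [-0.036,0,-0.036],"spin": 0,"gripper": -1},
    {"slide": [-0.036,0,-0.036],"spin": 0,"gripper": -1}
  ],
  "newtons": 25
}}

```text
t: 19.8
tool_pos: [0.5973, 0.0607, 0.2492]
tool_rot: [0.173, 3.134, 0.0]
contact_force: [-0.6, 0.3, -1.1]
opening: 0.0158
grip_force: 29.9
```

```bash
python3 ax.py
```

```text
t 19.80 along 91.5 n 1.5 lat 0.8 F [-0.6  0.3 -1.1] M [ 0.02 -0.    0.04] op 0.0158
```

{"fn": "arm_command", "kwargs": {
  "increments": [
    {"slide": [-0.008,0,-0.008],"spin": 0,"gripper": -1},
    {"slide": [-0.016,0,-0.016],"spin": 0,"gripper": -1},
    {"slide": [-0.024,0,-0.024],"spin": 0,"gripper": -1},
    {"slide": [-0.032,0,-0.032],"spin": 0,"gripper": -1},
    {"slide": [-0.045,0,-0.045],"spin": 0,"gripper": -1},
    {"slide": [-0.06,0,-0.06],"spin": 0,"gripper": -1},
    {"slide": [-0.06,0,-0.06],"spin": 0,"gripper": -1},
    {"slide": [-0.06,0,-0.06],"spin": 0,"gripper": -1}
  ]
}}

```text
t: 20.47
tool_pos: [0.6553, 0.0543, 0.3075]
tool_rot: [-0.173, -3.137, -0.0]
contact_force: [-1.2, 0.7, -2.0]
opening: 0.0156
grip_force: 30.0
```

```bash
python3 ax.py; cat > lev.py <<'E'
from arm2 import *
H=np.array([.475,-.037,0])
def Lv(tip_s,tip_z,th,L=131):
    t=np.radians(th);p=H+X*(tip_s+L*np.cos(t))/1000+Z*(tip_z+L*np.sin(t)+53.5)/1000
    return (*p,Y)
plan(Lv(20,140,45),Lv(20,102,47),*[Lv(20,102,a) for a in(45,35,25,15,8,3,0)])
w=grab('wrist');o=w['obs'];M=R.from_rotvec(o['tool_rot']).as_matrix()
g=cv2.cvtColor(w['frame'],cv2.COLOR_RGB2GRAY).astype(int)
print([(p,np.round(proj(w,o['tool_pos']+M@[.131*np.cos(np.radians(p)),0,.0535+.131*np.sin(np.radians(p))]))) for p in(0,5,20,30,40,45,50)])
print(g[0:150:3,259])
E
python3 lev.py; sed -i 's/arc()//' look.py; python3 look.py
```

```text
t 20.47 along 173.9 n 1.4 lat 0.9 F [-1.2  0.7 -2. ] M [-0.05  0.04  0.06] op 0.0156
t 20.47 pos [0.6553 0.0543 0.3075] yaw -6.33 tilt 1.0000 F [-1.2  0.7 -2. ] op 0.0156
[  56.5 -110.8   21.3] spin 0.1
[  59.8 -110.8   56.1] spin 0.1
[  56.5 -110.8   59.3] spin 0.1
[  41.8 -110.8   76.8] spin 0.1
[  30.4 -110.8   96.6] spin 0.1
[  22.6 -110.8  118. ] spin 0.1
[  19.4 -110.9  133.7] spin 0.1
[  18.3 -110.9  145.1] spin 0.1
[  18.1 -110.9  151.9] spin 0.1
[(0, array([260., -25.])), (5, array([260., -14.])), (20, array([260.,  20.])), (30, array([260.,  43.])), (40, array([259.,  67.])), (45, array([259.,  79.])), (50, array([259.,  91.]))]
[194 196 195 199 197 201 199 201 200 200 199 201 202 141 123 122 122 148
 201 150 125 126 128 128 126 130 126 127 179 159 197 199 130 200 199 174
 202 199 169 203 205 206 206 206 206 207 207 210 209 209]  File "look.py", line 19
    plan(*)
          ^
SyntaxError: Invalid star expression
```

The gauge is clear of the tube, with its tip at row 83, meaning about 46° of pitch. Next I'll level it by laying the rod flat on the closed lid, with the collar beyond the lid's front edge.

{"fn": "arm_command", "kwargs": {
  "increments": [
    {"slide": [0.01,-0.03,0],"spin": 0,"gripper": -1},
    {"slide": [0.02,-0.06,0],"spin": 0,"gripper": -1},
    {"slide": [0.035,-0.09,0.005],"spin": 0,"gripper": -1},
    {"slide": [0.05,-0.111,0.01],"spin": 0,"gripper": -1},
    {"slide": [0.058,-0.111,0.025],"spin": 0,"gripper": -1},
    {"slide": [0.058,-0.111,0.04],"spin": 0,"gripper": -1},
    {"slide": [0.058,-0.111,0.04],"spin": 0,"gripper": -1},
    {"slide": [0.058,-0.111,0.04],"spin": 0,"gripper": -1}
  ],
  "newtons": 20
}}

```text
t: 21.18
tool_pos: [0.5835, -0.0492, 0.265]
tool_rot: [-0.173, -3.132, -0.001]
contact_force: [0.4, -0.4, -1.5]
opening: 0.0154
grip_force: 29.8
```

```bash
python3 lev.py
```

```text
t 21.18 pos [ 0.5835 -0.0492  0.265 ] yaw -6.33 tilt 1.0000 F [ 0.4 -0.4 -1.5] op 0.0154
[ -3.3   0.  -21.1] spin 0.1
[-0.2  0.  13.7] spin 0.1
[-3.5  0.  16.9] spin 0.1
[-18.2  -0.   34.3] spin 0.1
[-29.8  -0.   54. ] spin 0.1
[-37.7  -0.1  75.4] spin 0.1
[-40.9  -0.1  91.1] spin 0.1
[-4.210e+01 -1.000e-01  1.025e+02] spin 0.1
[-4.230e+01 -1.000e-01  1.093e+02] spin 0.1
[(0, array([260., -25.])), (5, array([260., -14.])), (20, array([260.,  20.])), (30, array([260.,  43.])), (40, array([259.,  67.])), (45, array([259.,  79.])), (50, array([259.,  91.]))]
[156 156 157 158 159 158 160 161 163 164 160 162 156 159 163 158 162 163
 163 163 159 161 159 159 161 161 160 159 183 160 198 198 129 202 200 175
 204 199 168 206 205 204 208 208 207 209 208 208 210 212]
```

{"fn": "arm_command", "kwargs": {
  "increments": [
    {"slide": [0,0,0.007],"spin": 0,"gripper": -1},
    {"slide": [-0.001,0,0.0135],"spin": 0,"gripper": -1},
    {"slide": [-0.004,0,0.0175],"spin": 0,"gripper": -1},
    {"slide": [-0.009,0,0.023],"spin": 0,"gripper": -1},
    {"slide": [-0.014,0,0.029],"spin": 0,"gripper": -1},
    {"slide": [-0.0185,0,0.0345],"spin": 0,"gripper": -1},
    {"slide": [-0.0185,0,0.0345],"spin": 0,"gripper": -1},
    {"slide": [-0.0185,0,0.0345],"spin": 0,"gripper": -1}
  ]
}}

```text
t: 21.9
tool_pos: [0.6042, -0.0517, 0.2329]
tool_rot: [0.173, 3.136, 0.0]
contact_force: [1.2, -0.1, 0.7]
opening: 0.0157
grip_force: 29.0
```

```bash
python3 lev.py
```

```text
t 21.90 pos [ 0.6042 -0.0517  0.2329] yaw -6.33 tilt 1.0000 F [ 1.2 -0.1  0.7] op 0.0157
[ 17.4   0.2 -53.2] spin 0.1
[ 20.7   0.3 -18.4] spin 0.1
[ 17.4   0.2 -15.2] spin 0.1
[2.7 0.2 2.3] spin 0.1
[-8.7  0.2 22.1] spin 0.1
[-16.5   0.2  43.5] spin 0.1
[-19.6   0.2  59.2] spin 0.1
[-20.7   0.2  70.6] spin 0.1
[-20.9   0.2  77.4] spin 0.1
[(0, array([260., -25.])), (5, array([260., -14.])), (20, array([260.,  20.])), (30, array([260.,  43.])), (40, array([259.,  67.])), (45, array([259.,  79.])), (50, array([259.,  91.]))]
[156 156 158 163 162 162 162 157 159 158 157 160 158 160 160 158 160 163
 162 161 159 160 163 193 195 201 208 177 204 207 203 202 211 211 154 213
 212 213 213 214 214 213 217 217 217 216 217 215 218 217]
```

{"fn": "arm_command", "kwargs": {
  "increments": [
    {"slide": [-0.002,0,0.008],"spin": 0,"gripper": -1},
    {"slide": [-0.005,0,0.015],"spin": 0,"gripper": -1},
    {"slide": [-0.0085,0,0.022],"spin": 0,"gripper": -1},
    {"slide": [-0.0115,0,0.029],"spin": 0,"gripper": -1},
    {"slide": [-0.0145,0,0.036],"spin": 0,"gripper": -1},
    {"slide": [-0.0165,0,0.0435],"spin": 0,"gripper": -1},
    {"slide": [-0.0185,0,0.051],"spin": 0,"gripper": -1},
    {"slide": [-0.0195,0,0.0585],"spin": 0,"gripper": -1}
  ]
}}

```text
t: 22.62
tool_pos: [0.6227, -0.0537, 0.1729]
tool_rot: [-0.173, -3.135, -0.0]
contact_force: [1.9, 0.1, 2.0]
opening: 0.016
grip_force: 27.0
```

```bash
python3 lev.py
```

```text
t 22.62 pos [ 0.6227 -0.0537  0.1729] yaw -6.32 tilt 1.0000 F [1.9 0.1 2. ] op 0.0160
[  36.2    0.2 -113.2] spin 0.1
[ 39.4   0.2 -78.4] spin 0.1
[ 36.1   0.2 -75.2] spin 0.1
[ 21.4   0.2 -57.7] spin 0.1
[  9.9   0.2 -38. ] spin 0.1
[  2.1   0.2 -16.5] spin 0.1
[-1.1  0.2 -0.9] spin 0.1
[-2.2  0.2 10.5] spin 0.1
[-2.4  0.2 17.4] spin 0.1
[(0, array([260., -25.])), (5, array([260., -14.])), (20, array([260.,  20.])), (30, array([260.,  43.])), (40, array([259.,  67.])), (45, array([259.,  79.])), (50, array([259.,  91.]))]
[155 206 211 211 203 161 213 214 213 209 141 214 216 215 215 120 215 218
 218 218 190 164 218 219 220 219 221 221 222 222 222 222 224 223 223 224
 224 223 224 224 224 225 225 225 226 226 225 227 226 227]
```

{"fn": "arm_command", "kwargs": {
  "increments": [
    {"slide": [-0.001,0,0.005],"spin": 0,"gripper": -1},
    {"slide": [-0.002,0,0.009],"spin": 0,"gripper": -1},
    {"slide": [-0.002,0,0.012],"spin": 0,"gripper": -1},
    {"slide": [-0.002,0,0.015],"spin": 0,"gripper": -1},
    {"slide": [-0.002,0,0.017],"spin": 0,"gripper": -1},
    {"slide": [-0.002,0,0.017],"spin": 0,"gripper": -1},
    {"slide": [-0.002,0,0.017],"spin": 0,"gripper": -1},
    {"slide": [-0.002,0,0.017],"spin": 0,"gripper": -1}
  ]
}}

```text
t: 23.33
tool_pos: [0.6251, -0.054, 0.1575]
tool_rot: [0.173, 3.136, -0.0]
contact_force: [-0.7, -1.0, -0.2]
opening: 0.0155
grip_force: 26.7
```

```bash
cat >look2.py <<'E'
src=open('look.py').read().replace('plan(*)','plan()')
exec(src)
E
python3 look2.py
```

```text
pitch [(np.float64(-2.0), np.float32(54.5)), (np.float64(-1.0), np.float32(54.5)), (np.float64(0.0), np.float32(52.9)), (np.float64(-3.0), np.float32(45.5))]
t 23.43 pos [ 0.6251 -0.0541  0.1575] yaw -6.33 tilt 1.0000 F [ 0.6 -0.5 -1.2] op 0.0156
```

{"fn": "arm_command", "kwargs": {
  "increments": [
    {"slide": [0,0,0.001],"spin": 0,"gripper": -1},
    {"slide": [0,0,0.002],"spin": 0,"gripper": -1},
    {"slide": [0,0,0.002],"spin": 0,"gripper": -1},
    {"slide": [0,0,0.002],"spin": 0,"gripper": -1}
  ]
}}

```text
t: 23.77
tool_pos: [0.6253, -0.054, 0.1561]
tool_rot: [0.173, 3.136, -0.0]
contact_force: [-0.0, -0.1, 2.5]
opening: 0.0156
grip_force: 27.2
```

```bash
python3 look2.py
```

```text
pitch [(np.float64(-2.0), np.float32(53.5)), (np.float64(-1.0), np.float32(52.7)), (np.float64(-3.0), np.float32(52.3)), (np.float64(-4.0), np.float32(43.2))]
t 23.87 pos [ 0.6253 -0.054   0.156 ] yaw -6.32 tilt 1.0000 F [-0.8  0.5  3.3] op 0.0154
```

{"fn": "arm_command", "kwargs": {
  "increments": [
    {"slide": [0,0,0],"spin": 0,"gripper": -1},
    {"slide": [0,0,0],"spin": 0,"gripper": -1},
    {"slide": [0,0,-0.01],"spin": 0,"gripper": -1},
    {"slide": [0,0,-0.035],"spin": 0,"gripper": -1},
    {"slide": [0,0,-0.065],"spin": 0,"gripper": -1},
    {"slide": [0,0,-0.1],"spin": 0,"gripper": -1},
    {"slide": [0,0,-0.135],"spin": 0,"gripper": -1},
    {"slide": [0,0,-0.17],"spin": 0,"gripper": -1}
  ],
  "newtons": 45
}}

```text
t: 24.53
tool_pos: [0.6243, -0.0539, 0.3261]
tool_rot: [-0.173, -3.135, -0.0]
contact_force: [0.5, -0.5, -2.0]
opening: 0.0149
grip_force: 49.4
```

{"fn": "arm_command", "kwargs": {
  "increments": [
    {"slide": [0,0,-0.015],"spin": 0,"gripper": -1},
    {"slide": [0,0,-0.03],"spin": 0,"gripper": -1},
    {"slide": [0,0,-0.03],"spin": 0,"gripper": -1},
    {"slide": [0,0,-0.03],"spin": 0,"gripper": -1},
    {"slide": [0,0,-0.03],"spin": 0,"gripper": -1},
    {"slide": [0,0,-0.03],"spin": 0,"gripper": -1},
    {"slide": [0,0,-0.03],"spin": 0,"gripper": -1}
  ]
}}

```text
t: 25.12
tool_pos: [0.6244, -0.0539, 0.3527]
tool_rot: [-0.173, -3.133, -0.001]
contact_force: [-0.6, 0.9, -1.8]
opening: 0.0152
grip_force: 49.4
```

```bash
python3 look2.py; python3 - <<'E'
from h import *
d=grab('side');o=d['obs'];M=R.from_rotvec(o['tool_rot']).as_matrix();g=cv2.cvtColor(d['frame'],cv2.COLOR_RGB2GRAY)
for a in(.045,.06,.08,.10,.12,.13):
    q=proj(d,o['tool_pos']+M@[a,0,.0535]);c=int(round(q[0]));r=int(round(q[1]));col=g[r-7:r+8,c].astype(int);print(np.round(q,1),col)
w=grab('wrist');v=cv2.cvtColor(w['frame'],cv2.COLOR_RGB2GRAY)
# lid check: front lid edge at z=.0965
import pickle
s=grab('scene')
e=cv2.Sobel(cv2.GaussianBlur(v,(3,3),0),cv2.CV_32F,0,1)
H=np.array([.475,-.037,.0965]);X=np.array([.9938,-.1115,0]);Yv=np.array([.1115,.9938,0])
for l in(-.04,.04):
    q=proj(w,H+X*.085+Yv*l);c=int(q[0]);r=int(q[1]);print('lid edge pred',q,'found row',r-12+np.argmax(np.abs(e[r-12:r+12,c])))
E
```

```text
pitch [(np.float64(47.0), np.float32(34.0)), (np.float64(-1.0), np.float32(33.1)), (np.float64(46.0), np.float32(32.0)), (np.float64(-2.0), np.float32(31.3))]
t 25.22 pos [ 0.6246 -0.054   0.3538] yaw -6.33 tilt 1.0000 F [ 0.6  0.2 -0.6] op 0.0153
[278.5 118.6] [113 117 115 108 111 129 147 148 132 112 105 109 110 110 111]
[272.4 118.7] [111 110 111 110 114 129 145 146 130 108 104 107 111 111 111]
[264.3 118.7] [111 110 111 111 115 130 143 143 125 107 103 109 111 111 110]
[256.3 118.7] [111 111 112 111 115 127 136 131 114 100 102 110 112 112 113]
[248.2 118.7] [112 111 116 130 156 169 155 130 110  98 102 110 111 112 111]
[244.1 118.8] [161 194 215 220 220 220 219 214 187 145 117 111 112 112 112]
lid edge pred [222.99780573 113.37220223] found row 114
lid edge pred [296.06934124 113.48127398] found row 114
```

```bash
python3 -c "
from station import order;print(order.finish_job())"
```

```text
the job is handed in; nothing more can be done
None
```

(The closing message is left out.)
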